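# Check the drying discs with the thermometer and pack them

### The job

Check the ceramic discs on the drying plate: first set the heat lever to the white keep-warm mark and leave it there until the readings are done, then take the infrared thermometer and read every disc where it lies, from your left to your right, holding the thermometer still for two seconds with its lens about 10 cm from the disc and looking steeply down at the disc's middle. When all are read, stand the thermometer back upright in its trough as it stood before, put the discs in the empty green tray, right side up, flat on its floor and side by side, and bring the lever right back to off (its stop at the front of the control). Leave the pots, jar and tin where they are; there may be two to four discs, and a disc may get knocked aside on the way.

Things in the scene. Friction and masses are not known exactly. Their poses are not given: they have to be found in the camera images.
- plate: drying plate fixed to the table, long and low: 160 mm (its x) by 500 mm (its y), flat top 20 mm above the table; origin under its centre. The discs lie on it in one row along its y
- disc1: round ceramic disc, 60 mm diameter, 10 mm thick, about 50 g, with a small dark dot near the edge; first from the robot's left (+y) of four places 105 mm apart along the plate; may be absent. Origin at the centre of its underside, z up. It can be gripped across its diameter from above, fingers across the plate
- disc2: round ceramic disc, 60 mm diameter, 10 mm thick, about 50 g, with a small dark dot near the edge; second from the robot's left (+y) of four places 105 mm apart along the plate; may be absent. Origin at the centre of its underside, z up. It can be gripped across its diameter from above, fingers across the plate
- disc3: round ceramic disc, 60 mm diameter, 10 mm thick, about 50 g, with a small dark dot near the edge; third from the robot's left (+y) of four places 105 mm apart along the plate; may be absent. Origin at the centre of its underside, z up. It can be gripped across its diameter from above, fingers across the plate
- disc4: round ceramic disc, 60 mm diameter, 10 mm thick, about 50 g, with a small dark dot near the edge; fourth from the robot's left (+y) of four places 105 mm apart along the plate; may be absent. Origin at the centre of its underside, z up. It can be gripped across its diameter from above, fingers across the plate
- tray: green open tray fixed to the table, outside 170 mm (its x) by 250 mm (its y) by 45 mm high, walls and floor 5 mm; origin under its centre. It, the trough and the heat control change places from start to start
- trough: plywood trough fixed to the table, the thermometer's stand: outside 210 mm (its x) by 52 mm (its y) by 40 mm high, walls and floor 5 mm (inside 200 x 42 mm); origin under its centre
- thermometer: pistol infrared thermometer, 220 g, 34 mm wide (y), 182 long, 117 high, standing like an upside-down V along the trough: muzzle at +x (barrel 45 deg down), handle butt at -x. Origin midway, level with the feet; z up. Barrel 130 x 36 mm deep, flat sides. Grip from above across these at x 4, z 87 mm (over its centre of mass); with fingers down the beam then looks 45 deg down
- lens (a point): centre of the thermometer's muzzle, 78.5 mm forward (x) and 12.7 mm above the thermometer's origin; its x axis is the beam, leaving the muzzle 45 degrees downward when the thermometer is upright; y is the thermometer's y
- heat_control: grey heat control box fixed to the table, 130 x 85 x 30 mm, with a lever and a dark quadrant beside it (on its +y side); its front is its -x; origin under its centre. On the quadrant: a small steel tab at each end and one larger white tab between them, the keep-warm mark
- heat_lever (a joint): the heat lever, rad: 0 is off (stop, leaning 0.7 rad to the control's front, -x), 0.5 is the keep-warm mark, 0.7 is upright, 1.4 is full heat (stop, leaning to +x). It stays where it is left; about 2 N at the knob moves it
- lever_knob (a point): centre of the lever's knob: a bar of 20 mm diameter and 26 mm long along the control's y, 85 mm from the hinge; it can be pinched by its two ends from above
- lever_hinge (a point): the lever's hinge, 36 mm above the underside of the control box; the axis is the control's y
- warm_mark (a point): tip of the white keep-warm tab on the quadrant, 70 mm from the hinge axis and 21 mm to its +y side
- glaze_pot1: small plain white glaze pot, 38 mm diameter, 42 mm high, left of the middle; origin under its centre; leave alone
- glaze_pot2: small amber glass pot with a white cap, 38 mm diameter, 44 mm high, right of the middle; origin under its centre; leave alone
- jam_jar: glass jam jar, 68 mm diameter, 85 mm high; origin under its centre; leave alone
- water_tin: plain tin, 72 mm diameter, 75 mm high; origin under its centre; leave alone
Mind the look-alikes: they are no part of the job. What is shaped like the thermometer but orange, purple or red is not meant.

How it is judged:
On the way, in this order (a step that is already met when the one before it is completed fails the run):
1. the heat lever stands at the keep-warm mark (0.5 rad, within 0.12) (value of joint heat_lever between 0.38 and 0.62 rad and velocity of joint heat_lever between -0.05 and 0.05 rad/s), for 0.3 s.
2. disc1 is read on the plate: for 1.5 s its middle stays 70 to 130 mm from the lens and within 15 mm of the beam, the beam 25 deg or more below level (x of disc1 in the frame of lens between 0.07 and 0.13 m and y of disc1 in the frame of lens between -0.015 and 0.015 m and z of disc1 in the frame of lens between -0.015 and 0.015 m and angle between the z axis of disc1 and the x axis of lens, either way round below 1.13 rad and z of disc1 in the frame of plate above 0.012 m), for 1.5 s.
3. disc2 is read on the plate: for 1.5 s its middle stays 70 to 130 mm from the lens and within 15 mm of the beam, the beam 25 deg or more below level (x of disc2 in the frame of lens between 0.07 and 0.13 m and y of disc2 in the frame of lens between -0.015 and 0.015 m and z of disc2 in the frame of lens between -0.015 and 0.015 m and angle between the z axis of disc2 and the x axis of lens, either way round below 1.13 rad and z of disc2 in the frame of plate above 0.012 m), for 1.5 s.
4. disc3 is read on the plate: for 1.5 s its middle stays 70 to 130 mm from the lens and within 15 mm of the beam, the beam 25 deg or more below level (x of disc3 in the frame of lens between 0.07 and 0.13 m and y of disc3 in the frame of lens between -0.015 and 0.015 m and z of disc3 in the frame of lens between -0.015 and 0.015 m and angle between the z axis of disc3 and the x axis of lens, either way round below 1.13 rad and z of disc3 in the frame of plate above 0.012 m), for 1.5 s.
5. disc4 is read on the plate: for 1.5 s its middle stays 70 to 130 mm from the lens and within 15 mm of the beam, the beam 25 deg or more below level (x of disc4 in the frame of lens between 0.07 and 0.13 m and y of disc4 in the frame of lens between -0.015 and 0.015 m and z of disc4 in the frame of lens between -0.015 and 0.015 m and angle between the z axis of disc4 and the x axis of lens, either way round below 1.13 rad and z of disc4 in the frame of plate above 0.012 m), for 1.5 s.
At the end, for the whole second after the job is handed in: The lever is within 0.1 rad of off; the thermometer stands in its trough, upright and along it within 0.15 rad, within 13 mm of the trough's middle and down on its floor, at rest; every disc present lies right side up (within 0.12 rad), at rest on the tray's floor, none on another (value of joint heat_lever below 0.1 rad and horizontal distance between thermometer and trough below 0.013 m and z of thermometer in the frame of trough between 0 and 0.012 m and angle between thermometer's own z axis and vertical below 0.15 rad and angle between the x axis of thermometer and the x axis of trough, either way round below 0.15 rad and linear speed of each of thermometer, disc1, disc2, disc3, disc4 below 0.02 m/s and x of disc1 in the frame of tray between -0.08 and 0.08 m and y of disc1 in the frame of tray between -0.12 and 0.12 m and z of disc1 in the frame of tray between 0 and 0.011 m and angle between each of disc1, disc2, disc3, disc4's own z axis and vertical below 0.12 rad and x of disc2 in the frame of tray between -0.08 and 0.08 m and y of disc2 in the frame of tray between -0.12 and 0.12 m and z of disc2 in the frame of tray between 0 and 0.011 m and x of disc3 in the frame of tray between -0.08 and 0.08 m and y of disc3 in the frame of tray between -0.12 and 0.12 m and z of disc3 in the frame of tray between 0 and 0.011 m and x of disc4 in the frame of tray between -0.08 and 0.08 m and y of disc4 in the frame of tray between -0.12 and 0.12 m and z of disc4 in the frame of tray between 0 and 0.011 m); the robot touches nothing.
It fails at once if a bystander (pots, jar or tin) is shifted by more than 30 mm (distance of any of glaze_pot1, glaze_pot2, jam_jar, water_tin from where it was at the start of the episode above 0.03 m).
It fails at once if the thermometer is out of its trough while the lever is not at keep-warm (z of thermometer in the frame of trough above 0.07 m and (value of joint heat_lever below 0.36 rad or value of joint heat_lever above 0.64 rad)).
Of disc1, disc2, disc3, disc4 only 2 to 4 are there at a start; the rules pass over those that are not, and their reading is None.
At some moment in a run one of disc1, disc2, disc3, disc4 may be knocked a few centimetres aside while the robot is not near it.
It also fails if it takes over 210 s, if anything falls off the work surface, if the arm or the gripper's body presses on something with over 40 N, if the wrist force passes 120 N, or if a joint passes its speed limit or range.

### The arm

A 6-joint arm with a two-finger parallel gripper is mounted at the origin on the work surface. World frame = base frame: x ahead of the robot, y to its left, z up, the work surface at z = 0. Lengths are in m, angles in rad, forces in N, time in s.
With the tool pointing down it reaches from about 0.35 to 0.925 m from the base axis. Payload 6.4 kg.
Tool frame: the origin (TCP) lies midway between the tips of the shut fingers; the grasp point (between the pads) lies arm.pinch_z behind it (arm.pinch_z is the distance from the TCP to the grasp point, in m); y points along the fingers, x is the direction in which the jaws open and shut, and the axes are right-handed (so a half turn about y gives the same grasp; the last joint's range is limited). The gripper opens to 85 mm and grips with 20 to 120 N. Pads are 22 mm wide; open, the fingers measure 114 mm over their backs; the gripper's body (76 mm by 85 mm) begins 54 mm behind the grasp point. The pads swing forward as they close: fully open they stand 13 mm farther back than shut.
Start: joints at [1.072, 0.245, 1.558, -0, 1.339, -0.174], TCP at [0.207, 0.616, 0.231] pointing down, gripper open.
Joint ranges: [-3.13, 3.13], [-1.02, 2.26], [0.13, 2.54], [-0.95, 4.09], [0.21, 2.88], [-2.74, 2.74]. Speed limits (rad/s): [2.57, 2.57, 3.14, 3.14, 3.14, 3.14].

### API

Orientations are given as [roll, pitch, yaw] about the fixed x, y, z axes, in that order (R = Rz(yaw) Ry(pitch) Rx(roll)).
In Python, from rig import arm, optics, finder gives the robot as it stands.
- The arm moves only by the shell command python3 -m handwheel 'ROWS' [OPENING] [FORCE]. ROWS is JSON, a list of rows, each a list of 6 numbers: the shift along the tool's x, y, z in cm, then the turn, a rotation vector about the tool's x, y, z in degrees. In form: [[x, y, z, ax, ay, az], ...]. A call has 1 to 20 rows; each row shifts and turns the commanded pose from where the row before left it, along the tool's axes as they then stand; what a row does not reach is not made up. A row lasts 1/12 s, in which the tool goes at most 41.7 mm and 7.16 degrees, less where a joint would pass 70% of its speed; a pose out of reach is approached as far as the arm can. A call with a gripper value outside its range is refused whole. OPENING is the closure in counts, from 0 (fully open) to 255 (shut), set as the call begins (- or left out, the last holds). The fingers move at their own pace and stop on an object; FORCE is the grip in N (left out, the last holds). Time passes only in rows, so rows that do not move let the fingers close. It gives the time, the measured TCP pose, the force and the opening at its end, in the units of the state.
- arm.observe(): the state, without advancing time (a new reading comes with each control period).
- optics.camera(name): name is "scene" or "top"; returns the picture (400x640x3 uint8, blue, green, red); there is no depth.
- optics.get_calibration(name): a dict with "vertical_fov" (degrees; the focal length in pixels is half the picture's height over the tangent of half this angle, whatever the lens; pixels are square), "cx", "cy" (the principal point, pixels), "k1" (the pictures are not rectified: a ray, as slopes to the right and down, at radius r is drawn at 1 + k1 r^2 times it, then the intrinsics apply), "world_from_camera" (4x4, takes a point from camera to world coordinates). Camera axes: x right, y down, z forward; pixel columns grow to the right and rows downward; lengths in m; the calibration is good to about 2 mm. A picture is of the moment at which its call begins. get_calibration takes no time and is no camera call.
- arm.close_job(): hands the job in, once; it reports no verdict.
Trained networks look in the newest picture that a camera, given by its name, has taken for a name from the list of things; names that differ only in an ending like _2 or _b are one class to them, and where a whole thing is asked for, a point or a joint stands for the part that bears it (a point fixed in the world has none). Each returns a list of dicts, best first, with "conf" (0 to 1); they miss things now and then, are a little off and sometimes report something else, mostly with a low value. They report only what shows in the picture. A call takes as long as a camera call. They do not tell look-alikes from the thing itself.
- finder.recognise(query, camera): "rect" ([left, top, right, bottom] in pixels, round what is visible of it).
The state is a dict: "time_s": time; "joint_positions": joint angles; "qd": joint speeds; "effort": joint torques, N m; "tcp_pos": TCP position; "ee_rot": TCP orientation; "ft_force": force on the tool from outside, world axes, zero at the start; "torque": the same for the moment, N m; "width": finger opening in m.
Only numpy, scipy, OpenCV 4.12 (cv2) and the standard library are available. Lean on these libraries where they do the work, as an engineer would, in place of code of your own. Each camera call takes 0.05 s, during which the arm holds its last target.

## Working session

There is one attempt and no reset: what is moved stays moved. The work goes in short steps, Python scripts to look and compute and a shell command to move; the robot and the scene stay as the last step left them, time stands still between calls to the robot, and variables do not carry over. Pictures are saved under pics/ and viewed, and the job is handed in when it is done.

```bash
ls; mkdir -p pics; python3 - <<'E'
from rig import arm, optics, finder
import cv2
print(arm.observe(), arm.pinch_z)
for n in("scene","top"):
    cv2.imwrite(f"pics/{n}0.png",optics.camera(n)); c=optics.get_calibration(n); print(n,c)
    for q in ["plate","disc1","tray","trough","thermometer","heat_control","heat_lever","glaze_pot1","glaze_pot2","jam_jar","water_tin"]:
        print(q,[( [round(v) for v in d["rect"]],round(d["conf"],2)) for d in finder.recognise(q,n)])
E
```

```text
pics
{'time_s': 0.0, 'joint_positions': array([ 1.07188448e+00,  2.45783463e-01,  1.55898623e+00,  6.49665280e-06,
        1.33869527e+00, -1.74088103e-01]), 'qd': array([ 0.00100332,  0.00069813, -0.00066053, -0.00019795, -0.00083249,
       -0.00088155]), 'effort': array([-7.10470631e-04, -4.29493511e+01, -3.26131475e+01, -1.73877206e-04,
        5.37585409e-03, -3.28176100e-05]), 'tcp_pos': array([0.20716424, 0.61553097, 0.23021483]), 'ee_rot': array([-1.5704658 ,  0.00184291,  1.24597138]), 'ft_force': array([-0.21389289,  0.3780893 , -0.95568256]), 'torque': array([ 0.01382981,  0.01126754, -0.00692859]), 'width': 0.08525430454671531} 0.0187
scene {'vertical_fov': 48.83213105729444, 'cx': 316.5664758218849, 'cy': 206.75963892510327, 'k1': -0.005813858141320863, 'world_from_camera': array([[-0.14289687,  0.55346437, -0.82052281,  1.44275512],
       [ 0.98955458,  0.09583537, -0.10769084,  0.13720993],
       [ 0.01903206, -0.82734078, -0.56137778,  0.77461006],
       [ 0.        ,  0.        ,  0.        ,  1.        ]])}
plate [([424, 214, 468, 266], 0.67), ([192, 249, 407, 31
[... 1201 characters left out ...]
isc1 [([254, 155, 268, 169], 0.77), ([282, 163, 296, 178], 0.68), ([339, 153, 354, 170], 0.46)]
tray [([373, 184, 453, 238], 0.63)]
trough [([291, 191, 322, 251], 0.94), ([232, 137, 373, 194], 0.74)]
thermometer [([294, 197, 317, 244], 0.9), ([378, 266, 432, 284], 0.79), ([230, 253, 278, 283], 0.76), ([156, 277, 213, 294], 0.62)]
heat_control [([188, 206, 218, 246], 0.7), ([233, 135, 378, 192], 0.38), ([296, 197, 319, 246], 0.32)]
heat_lever [([189, 205, 201, 215], 0.51)]
glaze_pot1 [([252, 218, 260, 228], 0.61), ([356, 209, 368, 220], 0.58)]
glaze_pot2 [([252, 218, 260, 228], 0.61), ([356, 209, 368, 220], 0.58)]
jam_jar [([174, 165, 197, 189], 0.63)]
water_tin [([407, 139, 433, 167], 0.57)]
```

View pics.

View pics/scene0.png

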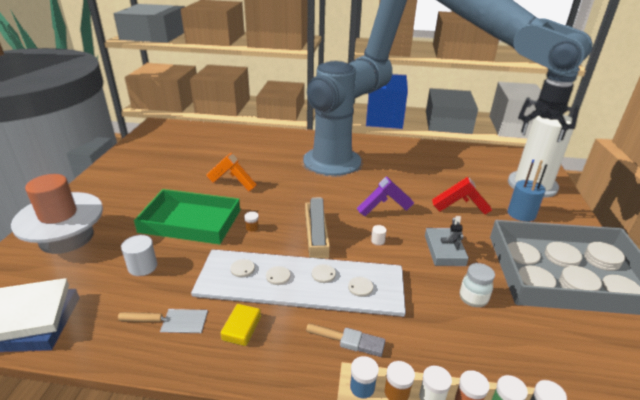

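View pics/top0.png

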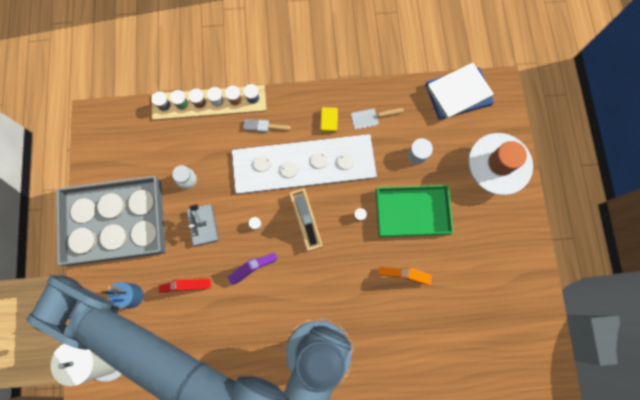

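```bash
python3 - <<'E'
import cv2
t=cv2.imread("pics/top0.png"); s=cv2.imread("pics/scene0.png")
cv2.imwrite("pics/topz.png",cv2.resize(t[125:305,140:460],None,fx=2.5,fy=2.5,interpolation=cv2.INTER_CUBIC))
cv2.imwrite("pics/scz.png",cv2.resize(s[145:325,115:505],None,fx=2,fy=2,interpolation=cv2.INTER_CUBIC))
E
```

```text
(no output)
```

View pics/topz.png

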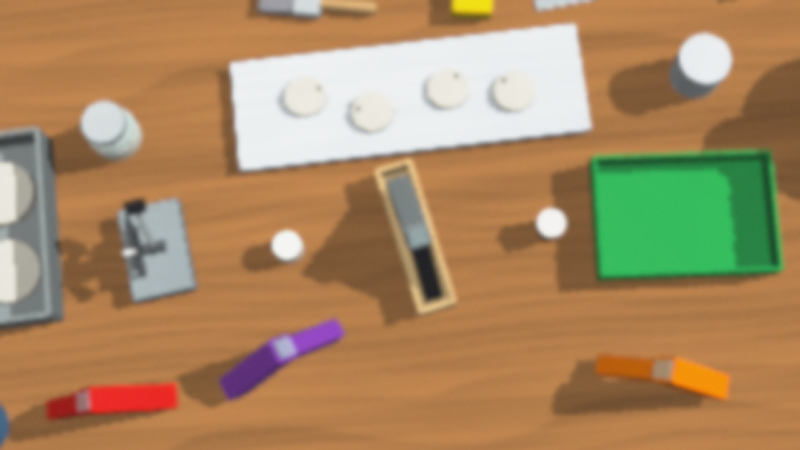

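View pics/scz.png

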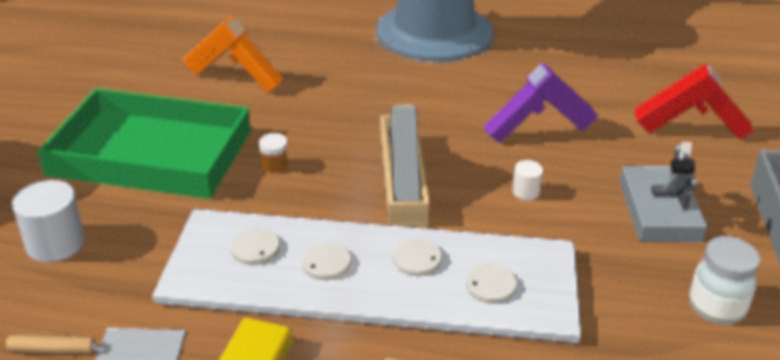

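```bash
cat > h.py <<'E'
import numpy as np, cv2
from rig import arm, optics, finder
from scipy.optimize import least_squares
C={n:optics.get_calibration(n) for n in("scene","top")}
def proj(P,n):
    c=C[n]; f=200/np.tan(np.radians(c["vertical_fov"])/2)
    P=np.atleast_2d(P).astype(float); M=c["world_from_camera"]
    q=(P-M[:3,3])@M[:3,:3]; s=q[:,:2]/q[:,2:]
    s=s*(1+c["k1"]*(s**2).sum(1,keepdims=True))
    return s*f+[c["cx"],c["cy"]]
def unproj(u,n,z):
    c=C[n]; f=200/np.tan(np.radians(c["vertical_fov"])/2)
    d=(np.array(u,float)-[c["cx"],c["cy"]])/f; s=d.copy()
    for _ in range(10): s=d/(1+c["k1"]*(s@s))
    M=c["world_from_camera"]; r=M[:3,:3]@np.array([s[0],s[1],1]); o=M[:3,3]
    return o+r*(z-o[2])/r[2]
def crop(img,x0,y0,w,h,k,name,step=10):
    o=cv2.resize(img[y0:y0+h,x0:x0+w],None,fx=k,fy=k,interpolation=cv2.INTER_CUBIC)
    for x in range((x0//step+1)*step,x0+w,step):
        cv2.line(o,((x-x0)*k,0),((x-x0)*k,6),(0,0,255),1); cv2.putText(o,str(x),((x-x0)*k-10,16),0,.35,(0,0,255),1)
    for y in range((y0//step+1)*step,y0+h,step):
        cv2.line(o,(0,(y-y0)*k),(6,(y-y0)*k),(0,0,255),1); cv2.putText(o,str(y),(8,(y-y0)*k+4),0,.35,(0,0,255),1)
    cv2.imwrite(name,o)
def Rz(a): return np.array([[np.cos(a),-np.sin(a),0],[np.sin(a),np.cos(a),0],[0,0,1]])
def rig_pts(p,pts): # p=x,y,yaw
    return np.atleast_2d(pts)@Rz(p[2]).T+[p[0],p[1],0]
E
python3 - <<'E'
from h import *
t=cv2.imread("pics/top0.png"); s=cv2.imread("pics/scene0.png")
crop(t,275,180,60,80,7,"pics/c1.png"); crop(s,295,185,45,85,7,"pics/c2.png")
crop(t,170,195,60,60,9,"pics/c3.png"); crop(s,415,210,65,65,9,"pics/c4.png")
E
```

```text
(no output)
```

View pics/c1.png

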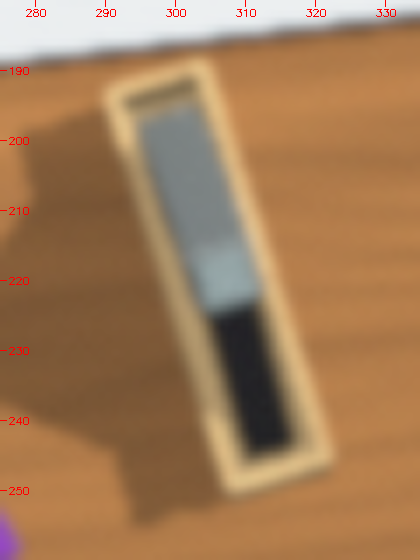

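View pics/c2.png

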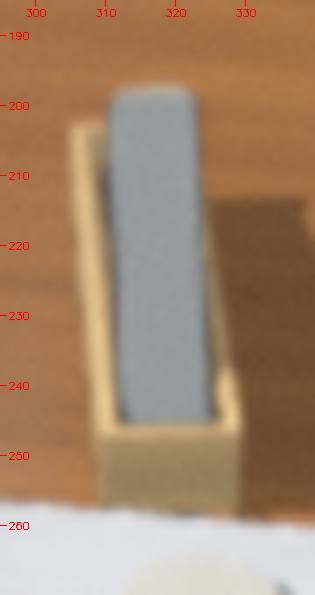

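View pics/c3.png

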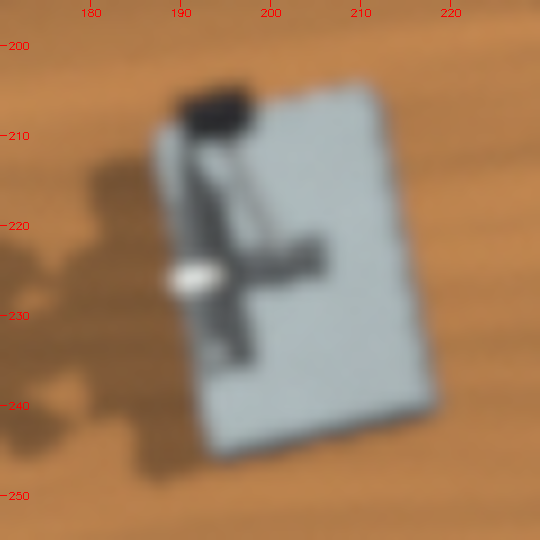

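View pics/c4.png

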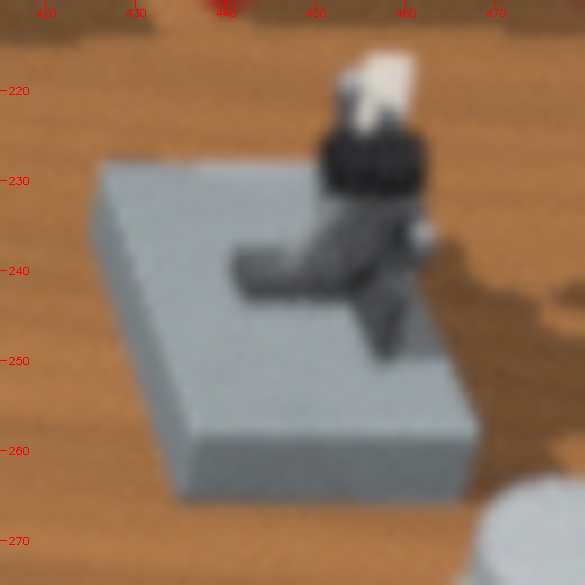

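```bash
python3 - <<'E'
from h import *
t=cv2.imread("pics/top0.png"); s=cv2.imread("pics/scene0.png")
crop(t,225,130,160,70,5,"pics/d1.png"); crop(s,185,240,230,80,3,"pics/d2.png")
crop(t,365,175,100,70,7,"pics/d3.png"); crop(s,130,185,120,65,6,"pics/d4.png")
E
```

```text
(no output)
```

View pics/d1.png

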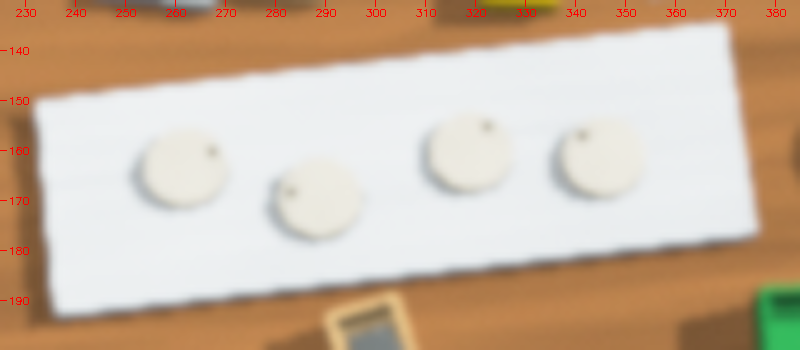

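View pics/d2.png

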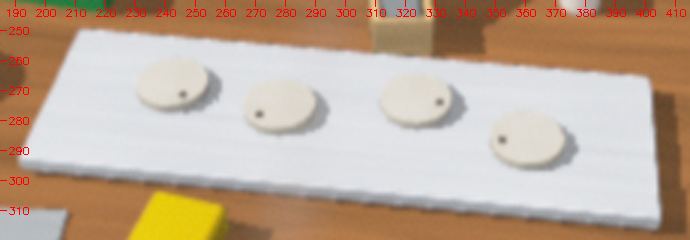

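View pics/d3.png

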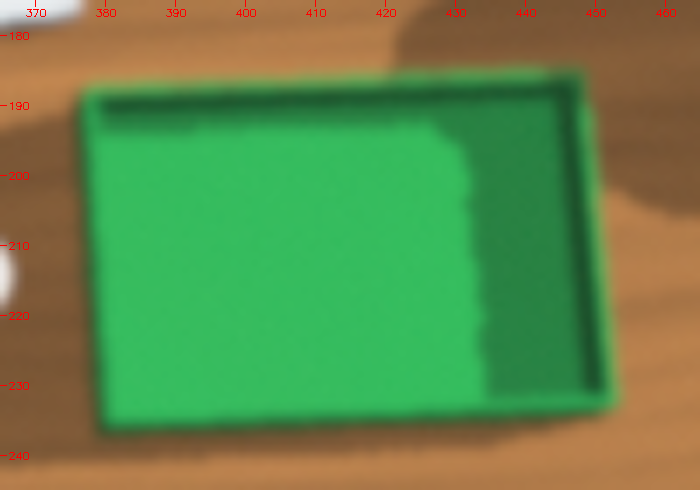

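View pics/d4.png

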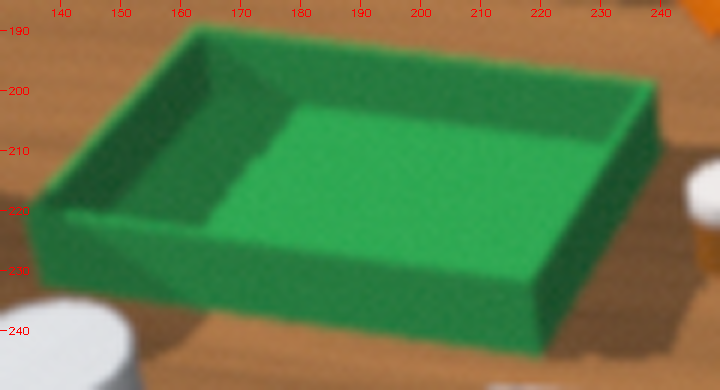

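```bash
cat > fit.py <<'E'
from h import *
O=0.5
def rect(hx,hy,z): return {k:np.array([sx*hx,sy*hy,z]) for k,sx,sy in(("++",1,1),("+-",1,-1),("--",-1,-1),("-+",-1,1))}
D={
"heat":(.065,.0425,.03,{"top":{"++":(187.3,209),"+-":(211.5,204.3),"--":(218.5,240.5),"-+":(193.5,246)},"scene":{"--":(426,228),"+-":(434.5,258.5),"++":(468,257.5)}}),
"trough":(.105,.026,.04,{"top":{"++":(289.5,192.5),"+-":(304.5,188.5),"--":(323,247),"-+":(308,251)},"scene":{"--":(305,202.5),"+-":(309,247),"++":(329.5,246.5)}}),
"plate":(.08,.25,.02,{"top":{"++":(231.5,149.5),"+-":(370.5,134.5),"--":(376.5,177),"-+":(236,193)},"scene":{"--":(211,250),"-+":(402,266),"++":(404.5,310.5),"+-":(191.5,293)}}),
"tray":(.085,.125,.045,{"top":{"++":(376.5,187.5),"+-":(448,185),"--":(453,233.5),"-+":(380,237)},"scene":{"--":(162.5,189),"-+":(239,198.5),"++":(219,232.5),"+-":(136,219.5)}}),
}
if __name__=="__main__":
  for k,(hx,hy,z,obs) in D.items():
    r=rect(hx,hy,z)
    for cams in (("top",),("scene",),("top","scene")):
        def res(p): return np.concatenate([(proj(rig_pts(p,[r[c]]),n)[0]-np.array(u)+O) for n in cams for c,u in obs[n].items()])
        f=least_squares(res,[.6,0,.1],loss="soft_l1"); print(k,cams,f.x.round(4),"rms px",np.sqrt((res(f.x)**2).mean()).round(2))
  T=[(262,163.4),(289,170),(319,160.4),(345.2,161.6)]; S=[(360.7,285.7),(323.7,273),(278.3,274.7),(242.7,267.3)]
  for a,b in zip(T,S): print("disc",unproj(np.array(a)-O,"top",.03).round(4),unproj(np.array(b)-O,"scene",.03).round(4))
  print("knob top", [unproj(np.array((194.2,208))-O,"top",z).round(3) for z in(.09,.1,.12)])
  print("knob sc", [unproj(np.array((456.5,228))-O,"scene",z).round(3) for z in(.09,.1,.12)])
E
python3 fit.py
```

```text
heat ('top',) [0.4633 0.3631 0.1382] rms px 0.25
heat ('scene',) [0.4636 0.3638 0.1271] rms px 0.61
heat ('top', 'scene') [0.4634 0.3633 0.135 ] rms px 0.45
trough ('top',) [0.451  0.0059 0.2199] rms px 0.47
trough ('scene',) [0.4479 0.0054 0.2198] rms px 0.25
trough ('top', 'scene') [0.4498 0.0057 0.2196] rms px 0.47
plate ('top',) [ 0.6587 -0.0022  0.033 ] rms px 0.39
plate ('scene',) [ 0.6551 -0.0024  0.0447] rms px 0.73
plate ('top', 'scene') [ 0.6574 -0.0024  0.0372] rms px 0.78
tray ('top',) [ 0.4502 -0.3672 -0.042 ] rms px 0.27
tray ('scene',) [ 0.4481 -0.3686 -0.0468] rms px 0.83
tray ('top', 'scene') [ 0.4497 -0.3676 -0.0439] rms px 0.65
disc [0.6672 0.1459 0.03  ] [0.6673 0.145  0.03  ]
disc [0.6349 0.0522 0.03  ] [0.6378 0.0518 0.03  ]
disc [ 0.6615 -0.0565  0.03  ] [ 0.662  -0.0572  0.03  ]
disc [ 0.6494 -0.1488  0.03  ] [ 0.6502 -0.1505  0.03  ]
knob top [array([0.511, 0.376, 0.09 ]), array([0.508, 0.374, 0.1  ]), array([0.504, 0.369, 0.12 ])]
knob sc [array([0.475, 0.379, 0.09 ]), array([0.49 , 0.376, 0.1  ]), array([0.518, 0.369, 0.12 ])]
```

```bash
python3 - <<'E'
from h import *
p=[.4634,.3633,.135]
def res(v):
    hx,hy,th=v
    k=rig_pts(p,[[hx+.085*np.sin(th-.7),hy,.036+.085*np.cos(th-.7)]])
    m=rig_pts(p,[[hx+.070*np.sin(-.2),hy+.021,.036+.070*np.cos(.2)]])
    r=[proj(k,"top")[0]-(193.7,207.5),proj(k,"scene")[0]-(456,227.5),proj(m,"top")[0]-(189.5,226),proj(m,"scene")[0]-(458.5,216.5)]
    return np.concatenate(r)
f=least_squares(res,[0,0,1.2]);print(f.x,res(f.x).round(1))
hx,hy,th=f.x
for t in (th,.5,0): print(t, rig_pts(p,[[hx+.085*np.sin(t-.7),hy,.036+.085*np.cos(t-.7)]]).round(4))
# move plan
s=arm.observe(); a=s["ee_rot"]; print(a)
E
```

```text
[-8.58855547e-05  3.77769186e-03  1.21844176e+00] [-0.4  0.5  0.2  0.3  0.6 -0.1 -0.1  0.3]
1.2184417563959882 [[0.5045 0.3727 0.1098]]
0.5 [[0.4461 0.3648 0.1193]]
0 [[0.4085 0.3597 0.101 ]]
[-1.57077972e+00  4.19050996e-05  1.24597029e+00]
```

```bash
cat > go.py <<'E'
from h import *
from scipy.spatial.transform import Rotation as Ro
import sys
# usage: go.py x y z [yaw]: displacement in tool axes (cm) after turning to yaw
s=arm.observe(); p=s["tcp_pos"]; r=s["ee_rot"]
R=Ro.from_euler("xyz",r).as_matrix()
t=np.array([float(v) for v in sys.argv[1:4]])
if len(sys.argv)>4:
    yaw=float(sys.argv[4]); Rt=Ro.from_euler("xyz",[-np.pi/2,0,yaw]).as_matrix()
    dv=Ro.from_matrix(R.T@Rt).as_rotvec(degrees=True); print("turn deg",dv.round(2))
    print("shift cm after turn",(Rt.T@(t-p)*100).round(2))
print("t",round(s["time_s"],2),"p",p.round(4),"rpy",r.round(4),"q",s["joint_positions"].round(2),"F",s["ft_force"].round(1),"w",round(s["width"],4))
print("shift cm now",(R.T@(t-p)*100).round(2))
E
python3 go.py .5045 .3727 .175 1.706
```

```text
turn deg [ -0.   -26.36  -0.  ]
shift cm after turn [-28.11   5.63 -26.16]
t 1.2 p [0.2074 0.616  0.2313] rpy [-1.5708  0.      1.246 ] q [ 1.07  0.25  1.56  0.    1.34 -0.17] F [ 0.4 -0.1  0.1] w 0.0854
shift cm now [-13.58   5.63 -35.92]
```

```bash
python3 -m handwheel '[[0,-3,0,0,0,0],[0,-3,0,0,0,0],[0,0,0,0,-6.59,0],[0,0,0,0,-6.59,0],[0,0,0,0,-6.59,0],[0,0,0,0,-6.59,0],[-2.81,0,-2.62,0,0,0],[-2.81,0,-2.62,0,0,0],[-2.81,0,-2.62,0,0,0],[-2.81,0,-2.62,0,0,0],[-2.81,0,-2.62,0,0,0],[-2.81,0,-2.62,0,0,0],[-2.81,0,-2.62,0,0,0],[-2.81,0,-2.62,0,0,0],[-2.81,0,-2.62,0,0,0],[-2.81,0,-2.62,0,0,0],[0,3,0,0,0,0],[0,3,0,0,0,0],[0,2.8,0,0,0,0],[0,2.8,0,0,0,0]]' 90
python3 go.py .5045 .3727 .175 1.706
```

```text
time_s: 2.87
tcp_pos: [0.5051, 0.3725, 0.1741]
ee_rot: [-1.571, -0.0, 1.705]
ft_force: [-0.3, 1.1, -0.5]
width: 0.0551
turn deg [ 0.01 -0.04  0.01]
shift cm after turn [ 0.03 -0.09  0.06]
t 2.87 p [0.5051 0.3725 0.1741] rpy [-1.5710e+00 -1.0000e-04  1.7053e+00] q [ 0.46  0.25  1.66  0.    1.23 -1.25] F [-0.3  1.1 -0.5] w 0.0551
shift cm now [ 0.03 -0.09  0.06]
```

```bash
python3 -m handwheel '[[0,2,0,0,0,0],[0,2,0,0,0,0],[0,2,0,0,0,0],[0,1.6,0,0,0,0],[0,0,0,0,0,0]]' 
python3 - <<'E'
from h import *
t=optics.camera("top"); s=optics.camera("scene")
crop(t,165,180,80,80,6,"pics/e1.png"); crop(s,410,170,80,100,6,"pics/e2.png")
a=cv2.imread("pics/e1.png");b=cv2.imread("pics/e2.png")
h=max(a.shape[0],b.shape[0]);a=cv2.copyMakeBorder(a,0,h-a.shape[0],0,0,0);cv2.imwrite("pics/e.png",cv2.resize(np.hstack([a,b]),None,fx=.8,fy=.8))
E
```

```text
time_s: 3.28
tcp_pos: [0.5025, 0.3717, 0.0951]
ee_rot: [-1.564, 0.002, 1.706]
ft_force: [-0.3, 0.1, -1.4]
width: 0.0555
```

View pics/e.png

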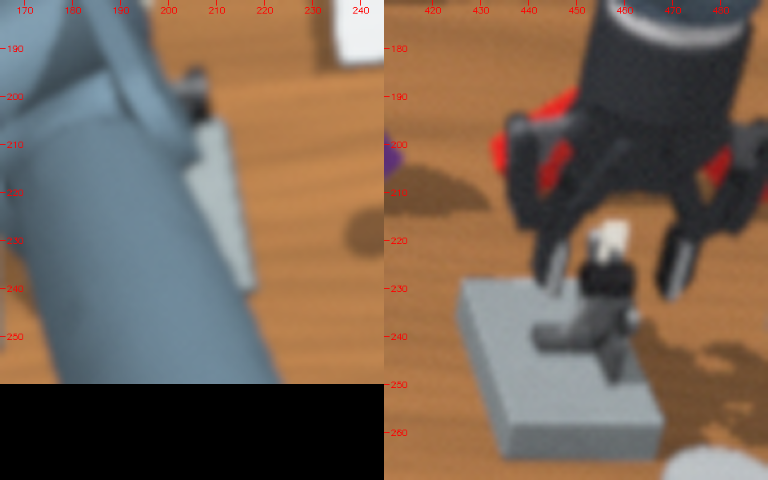

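```bash
python3 -m handwheel '[[0,0,0,0,0,0],[0,0,0,0,0,0],[0,0,0,0,0,0],[0,0,0,0,0,0],[0,0,0,0,0,0],[0,0,0,0,0,0],[0,0,0,0,0,0],[0,0,0,0,0,0]]' 200 30
python3 go.py .5 .37 .1
```

```text
time_s: 4.05
tcp_pos: [0.5067, 0.3717, 0.1013]
ee_rot: [-1.574, 0.003, 1.707]
ft_force: [1.7, -7.2, 3.8]
width: 0.0252
t 4.05 p [0.5067 0.3717 0.1013] rpy [-1.5739  0.0026  1.7065] q [ 0.45  0.34  1.7  -0.    1.1  -1.25] F [ 1.7 -7.2  3.8] w 0.0252
shift cm now [-0.08  0.13  0.68]
```

```bash
python3 -m handwheel '[[0,-0.26,0.53,0,0,0],[0,-0.25,0.54,0,0,0],[0,-0.2,0.56,0,0,0],[0,-0.17,0.57,0,0,0],[0,-0.12,0.63,0,0,0],[0,-0.09,0.63,0,0,0],[0,-0.02,0.59,0,0,0],[0,0,0.59,0,0,0],[0,0.06,0.63,0,0,0],[0,0.1,0.64,0,0,0],[0,0,0,0,0,0],[0,0,0,0,0,0],[0,0,0,0,0,0],[0,0,0,0,0,0]]' 
python3 go.py .4461 .3648 .108
python3 - <<'E'
from h import *
s=optics.camera("scene")
crop(s,410,170,80,100,6,"pics/e3.png")
E
```

```text
time_s: 5.22
tcp_pos: [0.4495, 0.3635, 0.112]
ee_rot: [-1.577, 0.004, 1.707]
ft_force: [2.2, -11.8, 7.9]
width: 0.0251
t 5.22 p [0.4495 0.3635 0.112 ] rpy [-1.5772  0.0038  1.7069] q [ 0.49  0.21  1.83 -0.01  1.09 -1.22] F [  2.2 -11.8   7.9] w 0.0251
shift cm now [0.18 0.4  0.32]
```

View pics/e3.png

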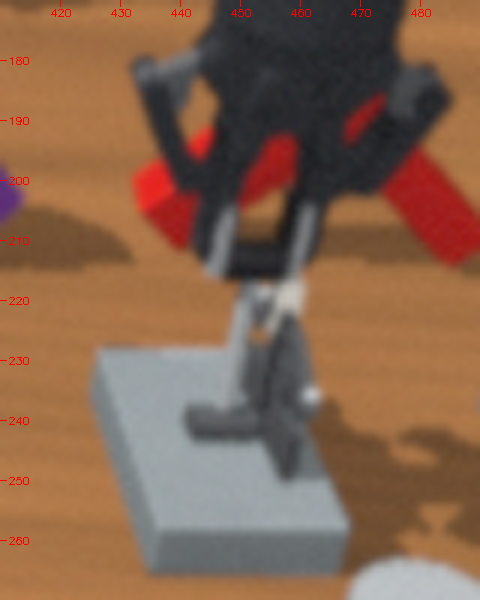

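```bash
python3 - <<'E'
from h import *
p=[.4634,.3633,.135]
for t in (.3,.4,.5,.6,.7):
    k=rig_pts(p,[[.085*np.sin(t-.7),.0038,.036+.085*np.cos(t-.7)]]); print(t,k.round(4),proj(k,"scene")[0].round(1))
E
```

```text
0.3 [[0.4301 0.3626 0.1143]] [449.4 209.5]
0.4 [[0.438  0.3637 0.1172]] [450.3 210.3]
0.5 [[0.4462 0.3648 0.1193]] [451.2 211.5]
0.6 [[0.4545 0.3659 0.1206]] [452.1 212.9]
0.7 [[0.4629 0.3671 0.121 ]] [453.  214.6]
```

```bash
python3 -m handwheel '[[0,0.03,0.15,0,0,0],[0,0.03,0.15,0,0,0],[0,0,0,0,0,0],[0,0,0,0,0,0]]' 
python3 -m handwheel '[[0,0,0,0,0,0],[0,0,0,0,0,0],[0,0,0,0,0,0],[0,0,0,0,0,0],[0,-2,0,0,0,0],[0,-2,0,0,0,0],[0,-2,0,0,0,0],[0,-3,0,0,0,0],[0,-3,0,0,0,0],[0,-3,0,0,0,0],[0,-3,0,0,0,0]]'  110
python3 - <<'E'
from h import *
s=optics.camera("scene");t=optics.camera("top")
crop(s,410,180,80,90,6,"pics/e4.png");cv2.imwrite("pics/t4.png",t)
E
```

```text
time_s: 5.6
tcp_pos: [0.4474, 0.3632, 0.1117]
ee_rot: [-1.58, 0.004, 1.707]
ft_force: [5.3, -10.2, 7.1]
width: 0.0253
time_s: 6.52
tcp_pos: [0.4428, 0.3647, 0.2895]
ee_rot: [-1.57, -0.0, 1.707]
ft_force: [-0.1, 0.7, -0.9]
width: 0.0483
```

View pics/e4.png

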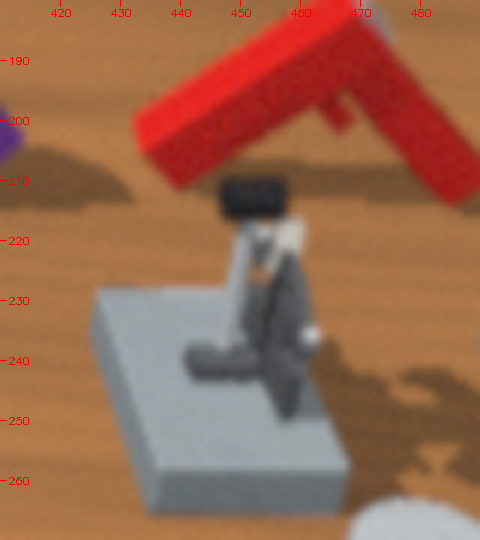

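View pics/t4.png

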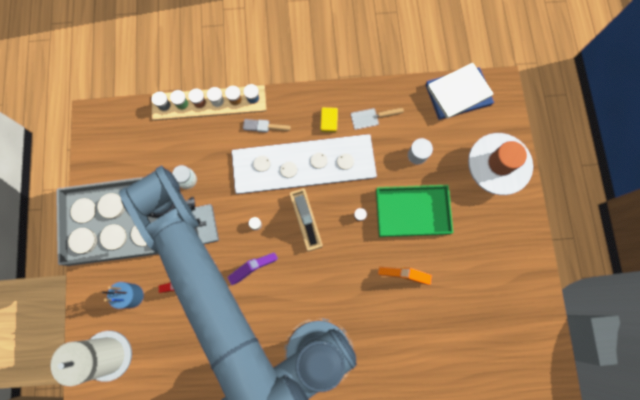

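```bash
python3 - <<'E'
from h import *
p=[.4634,.3633,.135]
s0=cv2.imread("pics/scene0.png"); s=optics.camera("scene"); cv2.imwrite("pics/s5.png",s)
for im,(x0,y0,x1,y1) in((s0,(448,222,466,234)),(s,(444,206,462,217))):
    g=im[y0:y1,x0:x1].max(2).astype(float); w=(g<60); ys,xs=np.nonzero(w); print(len(xs),xs.mean()+x0,ys.mean()+y0, xs.min()+x0,xs.max()+x0,ys.min()+y0,ys.max()+y0)
for t in(1.1,1.2,1.3,.4,.5,.6):
    ang=np.linspace(0,2*np.pi,24); c=[]
    for yy in(-.013,.013):
        for a in ang: c.append([.085*np.sin(t-.7)+.01*np.cos(a),.0038+yy,.036+.085*np.cos(t-.7)+.01*np.sin(a)])
    q=proj(rig_pts(p,c),"scene"); print(t,q.min(0).round(1),q.max(0).round(1),((q.min(0)+q.max(0))/2).round(1))
E
```

```text
64 455.890625 228.125 451 461 225 231
58 451.6551724137931 212.5 447 456 210 215
1.1 [449.4 220.2] [462.1 228.3] [455.7 224.2]
1.2 [449.8 223.2] [462.6 231.2] [456.2 227.2]
1.3 [450.2 226.3] [463.  234.4] [456.6 230.3]
0.4 [444.3 206.5] [456.4 214.2] [450.4 210.3]
0.5 [445.2 207.6] [457.4 215.3] [451.3 211.4]
0.6 [446. 209.] [458.3 216.8] [452.2 212.9]
```

```bash
python3 go.py .4537 .0066 .20 1.790
```

```text
turn deg [ 0.34 -4.78  0.12]
shift cm after turn [-35.24   9.16   6.9 ]
t 6.67 p [0.4444 0.3655 0.2916] rpy [-1.5766 -0.0023  1.7066] q [ 0.49  0.02  1.69  0.    1.42 -1.22] F [-0.  -1.5 -0.8] w 0.0483
shift cm now [-35.71   9.05   3.99]
```

```bash
python3 -m handwheel '[[0,0,0,0,-4.78,0],[-3.2,0,0.63,0,0,0],[-3.2,0,0.63,0,0,0],[-3.2,0,0.63,0,0,0],[-3.2,0,0.63,0,0,0],[-3.2,0,0.63,0,0,0],[-3.2,0,0.63,0,0,0],[-3.2,0,0.63,0,0,0],[-3.2,0,0.63,0,0,0],[-3.2,0,0.63,0,0,0],[-3.2,0,0.63,0,0,0],[-3.24,0,0.6,0,0,0],[0,3,0,0,0,0],[0,3,0,0,0,0],[0,3,0,0,0,0],[0,0,0,0,0,0],[0,0,0,0,0,0]]' 60
python3 go.py .4537 .0066 .073 1.790
python3 - <<'E'
from h import *
s=optics.camera("scene");crop(s,270,130,100,140,5,"pics/f1.png")
E
```

```text
time_s: 8.08
tcp_pos: [0.4507, 0.0061, 0.1959]
ee_rot: [-1.566, -0.003, 1.79]
ft_force: [0.3, -1.2, 2.0]
width: 0.0651
turn deg [-0.3  -0.02  0.15]
shift cm after turn [-0.02 12.29 -0.3 ]
t 8.08 p [0.4507 0.0061 0.1959] rpy [-1.5655 -0.0027  1.7896] q [-0.24 -0.2   2.08  0.    1.27 -2.03] F [ 0.3 -1.2  2. ] w 0.0651
shift cm now [-0.05 12.29 -0.36]
```

View pics/f1.png

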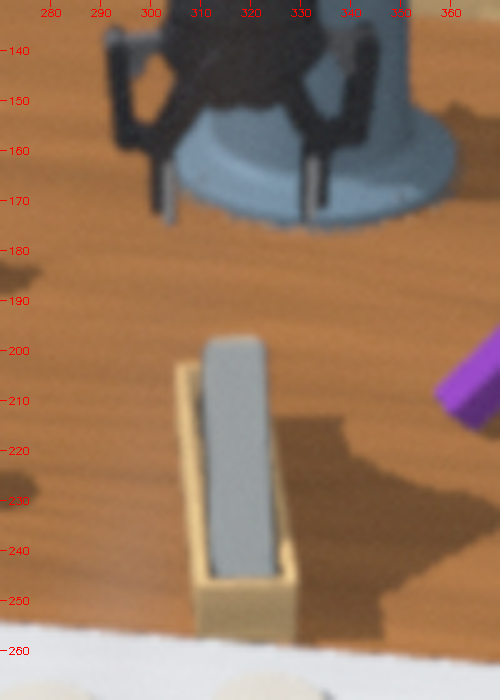

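```bash
python3 -m handwheel '[[-0.1,2.5,-0.15,0,0,0],[-0.1,2.5,-0.15,0,0,0],[0,2.5,0,0,0,0],[0,2.4,0,0,0,0],[0,2.4,0,0,0,0],[0,0,0,0,0,0],[0,0,0,0,0,0]]' 
python3 go.py .4537 .0066 .073 1.790
python3 - <<'E'
from h import *
s=optics.camera("scene");crop(s,270,130,100,140,5,"pics/f2.png")
E
```

```text
time_s: 8.72
tcp_pos: [0.4565, 0.0044, 0.0762]
ee_rot: [-1.571, 0.0, 1.79]
ft_force: [0.8, 0.1, 0.3]
width: 0.0653
turn deg [ 0.01  0.   -0.01]
shift cm after turn [0.28 0.32 0.23]
t 8.72 p [0.4565 0.0044 0.0762] rpy [-1.5711e+00  1.0000e-04  1.7900e+00] q [-0.24 -0.    2.14  0.    1.   -2.03] F [0.8 0.1 0.3] w 0.0653
shift cm now [0.28 0.32 0.23]
```

View pics/f2.png

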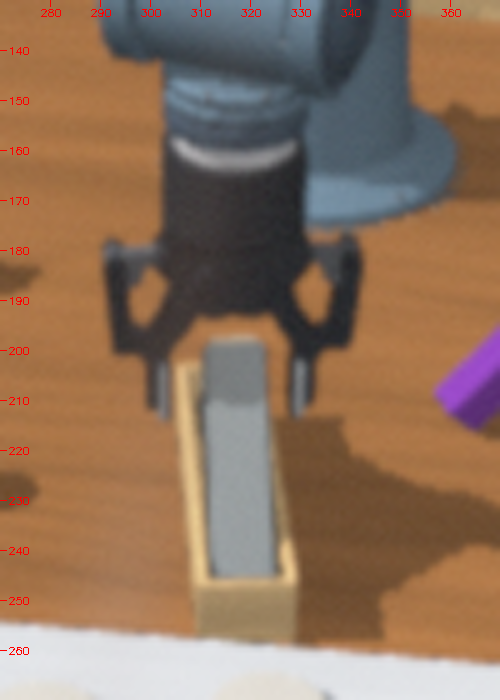

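```bash
python3 -m handwheel '[[0,0.1,0,0,0,0],[0,0.1,0,0,0,0],[0,0,0,0,0,0],[0,0,0,0,0,0],[0,0,0,0,0,0],[0,0,0,0,0,0],[0,0,0,0,0,0],[0,0,0,0,0,0]]' 200 60
python3 go.py .4537 .0066 .20 1.790
python3 -m handwheel '[[0,-0.5,0,0,0,0],[0,-1,0,0,0,0],[0,-1,0,0,0,0],[0,-1,0,0,0,0],[0,-1,0,0,0,0],[0,-1,0,0,0,0],[0,-1,0,0,0,0],[0,-1,0,0,0,0],[0,-1,0,0,0,0],[0,-0.5,0,0,0,0],[0,0,0,0,0,0],[0,0,0,0,0,0]]'
python3 - <<'E'
from h import *
s=optics.camera("scene");crop(s,270,130,100,140,5,"pics/f3.png");crop(optics.camera("top"),230,130,150,120,5,"pics/f4.png")
E
```

```text
time_s: 9.43
tcp_pos: [0.4573, 0.0038, 0.0748]
ee_rot: [-1.574, 0.002, 1.789]
ft_force: [0.1, -1.1, 5.3]
width: 0.0334
turn deg [ 0.16 -0.04 -0.09]
shift cm after turn [  0.35 -12.52   0.29]
t 9.43 p [0.4573 0.0038 0.0748] rpy [-1.5736e+00  1.6000e-03  1.7893e+00] q [-0.24  0.    2.14 -0.    0.99 -2.03] F [ 0.1 -1.1  5.3] w 0.0334
shift cm now [  0.33 -12.52   0.26]
time_s: 10.43
tcp_pos: [0.4559, 0.0043, 0.1633]
ee_rot: [-1.571, 0.0, 1.79]
ft_force: [-0.5, 1.1, -3.1]
width: 0.033
```

View pics/f3.png

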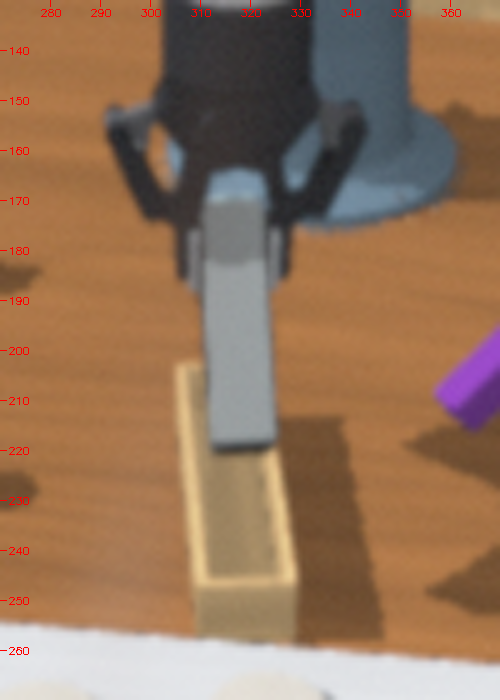

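View pics/f4.png

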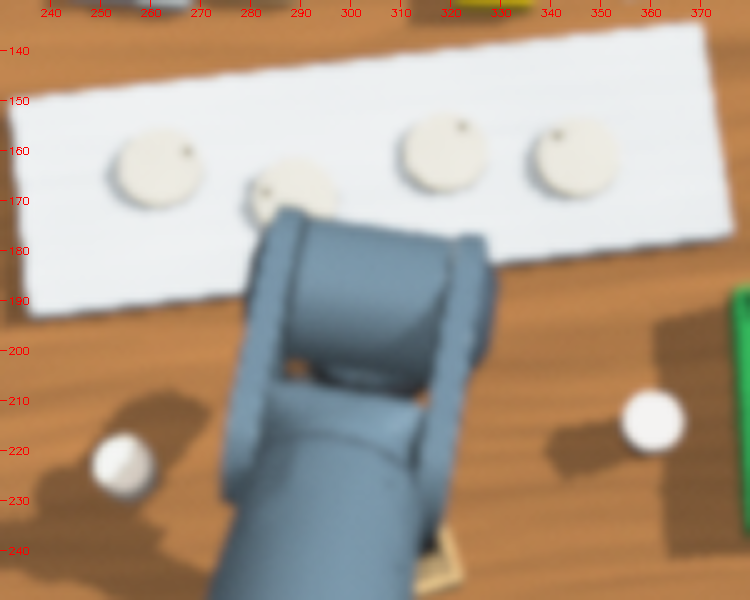

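```bash
python3 - <<'E'
from h import *
x=np.array([np.cos(.2196),np.sin(.2196)])
m=unproj(np.array([318.5,218.5])-.5,"scene",.1204); print(m)
s=arm.observe(); print(s["tcp_pos"]); d=m[:2]-s["tcp_pos"][:2]; print("along",d@x, "lat",d@[-x[1],x[0]],"expected along",.0912-.004)
print("origin xy", m[:2]-.0912*x)
E
```

```text
[0.5364387  0.02260891 0.1204    ]
[0.45533081 0.00438418 0.16248434]
along 0.08313011521634789 lat 0.00011857983156815868 expected along 0.0872
origin xy [0.4474289  0.00274197]
```

```bash
python3 go.py .5295 .1148 .1475 1.790
```

```text
turn deg [-0.08 -0.03  0.04]
shift cm after turn [ 9.16  1.5  -9.64]
t 10.53 p [0.4553 0.0044 0.1625] rpy [-1.5695e+00 -6.0000e-04  1.7895e+00] q [-0.24 -0.15  2.1  -0.    1.19 -2.03] F [-0.6  0.4 -2.6] w 0.0331
shift cm now [ 9.17  1.49 -9.64]
```

```bash
python3 -m handwheel '[[1,0,-1,0,0,0],[1.2,0,-1.2,0,0,0],[1.2,0,-1.3,0,0,0],[1.2,0,-1.3,0,0,0],[1.2,0,-1.3,0,0,0],[1.2,0.5,-1.3,0,0,0],[1.2,0.5,-1.2,0,0,0],[0.96,0.6,-1.04,0,0,0],[0,0,0,0,0,0],[0,0,0,0,0,0]]'
python3 go.py .5295 .1148 .1475 1.790
python3 - <<'E'
from h import *
s=optics.camera("scene");crop(s,250,140,150,160,4,"pics/g1.png");crop(optics.camera("top"),230,130,150,80,5,"pics/g2.png")
E
```

```text
time_s: 11.37
tcp_pos: [0.5293, 0.1148, 0.1459]
ee_rot: [-1.568, -0.0, 1.791]
ft_force: [-0.7, 1.3, -2.5]
width: 0.0333
turn deg [-0.17  0.04  0.02]
shift cm after turn [-0.01 -0.16 -0.02]
t 11.37 p [0.5293 0.1148 0.1459] rpy [-1.5679e+00 -3.0000e-04  1.7906e+00] q [ 0.    0.09  1.9  -0.    1.16 -1.79] F [-0.7  1.3 -2.5] w 0.0333
shift cm now [-0.01 -0.16 -0.02]
```

View pics/g1.png

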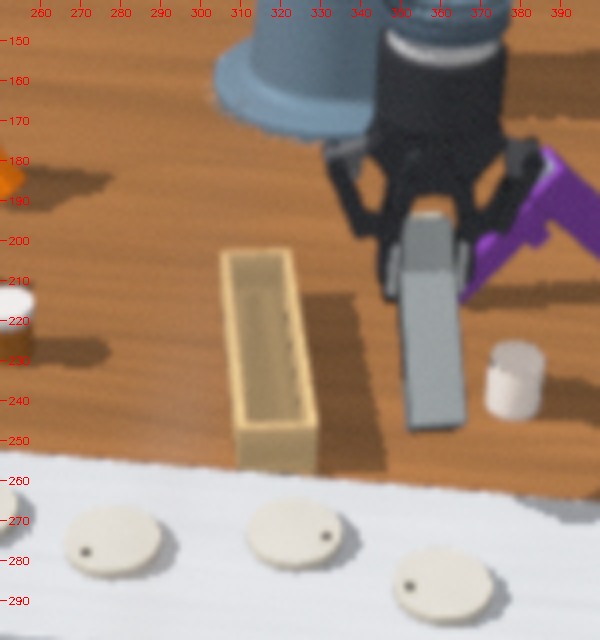

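View pics/g2.png

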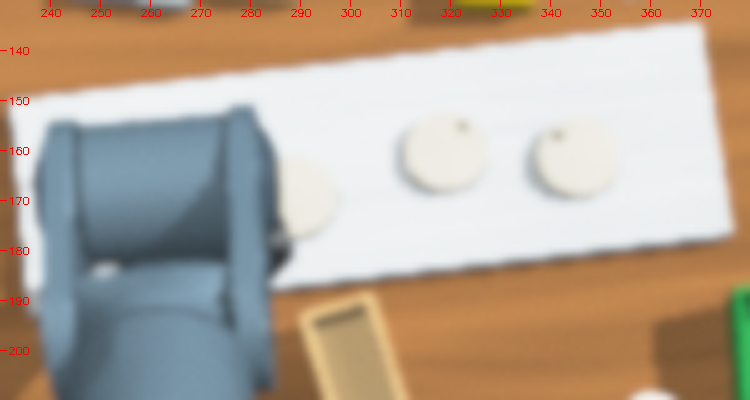

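```bash
python3 -m handwheel '[[0,0,0,0,0,0],[0,0,0,0,0,0],[0,0,0,0,0,0],[0,0,0,0,0,0],[0,0,0,0,0,0],[0,0,0,0,0,0],[0,0,0,0,0,0],[0,0,0,0,0,0],[0,0,0,0,0,0],[0,0,0,0,0,0],[0,0,0,0,0,0],[0,0,0,0,0,0],[0,0,0,0,0,0],[0,0,0,0,0,0]]'
cat > read.py <<'E'
from h import *
import sys
# args: scene px (label) of muzzle top edge, disc centre
u=[float(v) for v in sys.argv[1:5]]
x=np.array([np.cos(.2196),np.sin(.2196),0]); y=np.array([-x[1],x[0],0])
s=arm.observe(); zt=s["tcp_pos"][2]-.0695
m=unproj(np.array(u[:2])-.5,"scene",zt+.0254); dd=unproj(np.array(u[2:])-.5,"scene",.03); dd[2]=.02
L=m-x*.0127-np.array([0,0,.0127]); b=(x-[0,0,1])/2**.5; n=(x+[0,0,1])/2**.5
v=dd-L; print("disc",dd.round(4),"dist",v@b,"lat",v@y,"up",v@n, "muzzle-tcp along",(m-s["tcp_pos"])@x)
E
python3 read.py 358.5 246.8 360.7 286
```

```text
time_s: 12.63
tcp_pos: [0.5301, 0.1146, 0.1472]
ee_rot: [-1.571, 0.0, 1.79]
ft_force: [0.6, -0.3, -2.5]
width: 0.0334
disc [0.6683 0.1451 0.02  ] dist 0.09991047482717073 lat 0.0015919376894626674 up 0.0003910106131069929 muzzle-tcp along 0.08332557407286563
```

```bash
python3 -m handwheel '[[0,0,0,0,0,0],[0,0,0,0,0,0],[0,0,0,0,0,0],[0,0,0,0,0,0],[0,0,0,0,0,0],[0,0,0,0,0,0],[0,0,0,0,0,0],[0,0,0,0,0,0],[0,0,0,0,0,0],[0,0,0,0,0,0],[0,0,0,0,0,0],[0,0,0,0,0,0],[0,0,0,0,0,0],[0,0,0,0,0,0],[0,0,0,0,0,0],[0,0,0,0,0,0]]'
python3 go.py .4987 .0213 .1475 1.790
python3 - <<'E'
from h import *
s=optics.camera("scene");crop(s,220,240,190,60,4,"pics/g3.png")
E
```

```text
time_s: 13.97
tcp_pos: [0.5301, 0.1146, 0.1472]
ee_rot: [-1.571, -0.0, 1.789]
ft_force: [0.1, 0.3, -2.7]
width: 0.0336
turn deg [ 0.   -0.03  0.  ]
shift cm after turn [-8.42 -0.03  5.09]
t 13.97 p [0.5301 0.1146 0.1472] rpy [-1.5708 -0.      1.7895] q [ 0.    0.09  1.9   0.    1.16 -1.79] F [ 0.1  0.3 -2.7] w 0.0336
shift cm now [-8.43 -0.03  5.09]
```

View pics/g3.png

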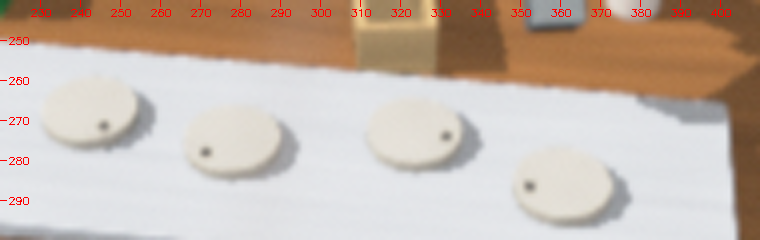

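Discs have not moved (centres 361,285 / 324,273 / 279,274 / 243,267). On to disc2.

```bash
python3 -m handwheel '[[-0.8,0,0.5,0,0,0],[-1.3,0,0.8,0,0,0],[-1.3,0,0.8,0,0,0],[-1.3,0,0.8,0,0,0],[-1.3,0,0.8,0,0,0],[-1.3,0,0.8,0,0,0],[-1.1,0,0.6,0,0,0],[0,0,0,0,0,0],[0,0,0,0,0,0],[0,0,0,0,0,0]]'
python3 go.py .4987 .0213 .1475 1.790
python3 - <<'E'
from h import *
s=optics.camera("scene");crop(s,220,200,190,100,4,"pics/g4.png")
E
```

```text
time_s: 14.85
tcp_pos: [0.4986, 0.0216, 0.1473]
ee_rot: [-1.571, -0.0, 1.789]
ft_force: [-0.7, 0.5, -2.2]
width: 0.0334
turn deg [ 0.02 -0.04  0.01]
shift cm after turn [-0.03 -0.02 -0.01]
t 14.85 p [0.4986 0.0216 0.1473] rpy [-1.5711e+00 -1.0000e-04  1.7893e+00] q [-0.18 -0.02  2.01  0.    1.15 -1.97] F [-0.7  0.5 -2.2] w 0.0334
shift cm now [-0.03 -0.02 -0.01]
```

View pics/g4.png

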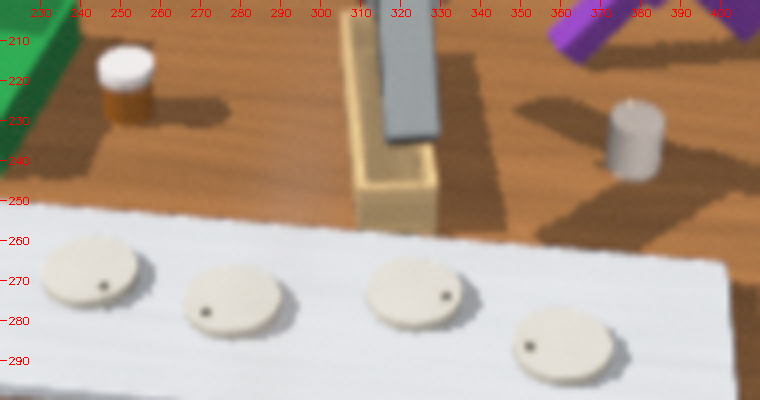

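```bash
python3 read.py 322.8 233.8 323.7 272.8
python3 -m handwheel '[[0,0,0,0,0,0],[0,0,0,0,0,0],[0,0,0,0,0,0],[0,0,0,0,0,0],[0,0,0,0,0,0],[0,0,0,0,0,0],[0,0,0,0,0,0],[0,0,0,0,0,0],[0,0,0,0,0,0],[0,0,0,0,0,0],[0,0,0,0,0,0],[0,0,0,0,0,0],[0,0,0,0,0,0],[0,0,0,0,0,0],[0,0,0,0,0,0],[0,0,0,0,0,0],[0,0,0,0,0,0],[0,0,0,0,0,0],[0,0,0,0,0,0],[0,0,0,0,0,0]]'
python3 -m handwheel '[[0,0,0,0,0,0],[0,0,0,0,0,0],[0,0,0,0,0,0],[0,0,0,0,0,0],[0,0,0,0,0,0],[0,0,0,0,0,0],[0,0,0,0,0,0]]'
python3 go.py .524 -.0876 .1475 1.790
```

```text
disc [0.637  0.0517 0.02  ] dist 0.10311052906455788 lat -0.0012953267281101445 up 0.003483550572988603 muzzle-tcp along 0.07897762927371572
time_s: 16.57
tcp_pos: [0.4985, 0.0215, 0.1472]
ee_rot: [-1.571, -0.0, 1.789]
ft_force: [-0.8, -0.1, -1.8]
width: 0.0336
time_s: 17.15
tcp_pos: [0.4985, 0.0216, 0.1472]
ee_rot: [-1.571, -0.0, 1.79]
ft_force: [0.4, -0.6, -3.0]
width: 0.0332
turn deg [-0.   -0.03  0.  ]
shift cm after turn [-11.21  -0.03  -0.11]
t 17.15 p [0.4985 0.0216 0.1472] rpy [-1.5708 -0.      1.7895] q [-0.18 -0.02  2.01  0.    1.15 -1.97] F [ 0.4 -0.6 -3. ] w 0.0332
shift cm now [-11.21  -0.03  -0.12]
```

```bash
python3 -m handwheel '[[-1,0,0,0,0,0],[-1.5,0,0,0,0,0],[-1.5,0,0,0,0,0],[-1.5,0,-0.1,0,0,0],[-1.5,0,0,0,0,0],[-1.5,0,0,0,0,0],[-1.5,0,0,0,0,0],[-1.2,0,0,0,0,0],[0,0,0,0,0,0],[0,0,0,0,0,0],[0,0,0,0,0,0]]'
python3 go.py .524 -.0876 .1475 1.790
python3 - <<'E'
from h import *
s=optics.camera("scene");crop(s,220,200,190,100,4,"pics/g5.png")
E
```

```text
time_s: 18.07
tcp_pos: [0.5236, -0.0873, 0.147]
ee_rot: [-1.57, -0.001, 1.79]
ft_force: [-0.3, 1.1, -2.9]
width: 0.0335
turn deg [-0.02 -0.03  0.03]
shift cm after turn [-0.04 -0.05 -0.03]
t 18.07 p [ 0.5236 -0.0873  0.147 ] rpy [-1.5704e+00 -6.0000e-04  1.7895e+00] q [-0.38  0.06  1.93  0.    1.15 -2.17] F [-0.3  1.1 -2.9] w 0.0335
shift cm now [-0.04 -0.05 -0.03]
```

View pics/g5.png

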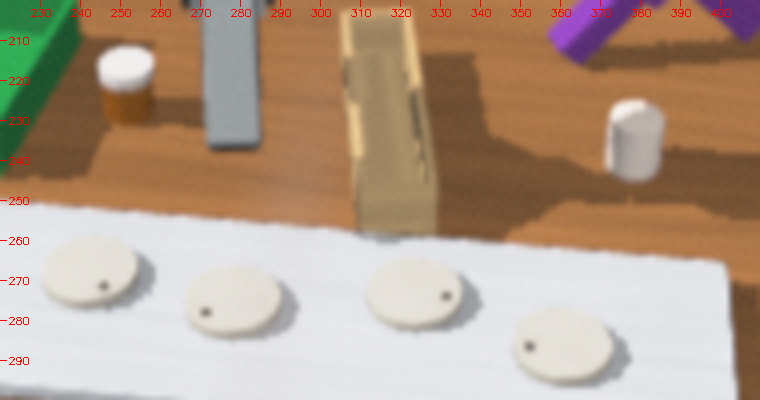

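```bash
python3 read.py 277.8 236.2 278.5 274.5
python3 -m handwheel '[[0,0,0,0,0,0],[0,0,0,0,0,0],[0,0,0,0,0,0],[0,0,0,0,0,0],[0,0,0,0,0,0],[0,0,0,0,0,0],[0,0,0,0,0,0],[0,0,0,0,0,0],[0,0,0,0,0,0],[0,0,0,0,0,0],[0,0,0,0,0,0],[0,0,0,0,0,0],[0,0,0,0,0,0],[0,0,0,0,0,0],[0,0,0,0,0,0],[0,0,0,0,0,0],[0,0,0,0,0,0],[0,0,0,0,0,0],[0,0,0,0,0,0],[0,0,0,0,0,0]]'
python3 -m handwheel '[[0,0,0,0,0,0],[0,0,0,0,0,0],[0,0,0,0,0,0],[0,0,0,0,0,0],[0,0,0,0,0,0],[0,0,0,0,0,0],[0,0,0,0,0,0]]'
python3 go.py .5121 -.1803 .1475 1.790
```

```text
disc [ 0.6612 -0.0569  0.02  ] dist 0.10032361377136423 lat -0.0007062945253525285 up 0.0010686235516466427 muzzle-tcp along 0.08192475234521103
time_s: 19.78
tcp_pos: [0.5238, -0.0876, 0.1472]
ee_rot: [-1.571, 0.0, 1.79]
ft_force: [-0.2, 0.3, -2.7]
width: 0.0328
time_s: 20.37
tcp_pos: [0.5238, -0.0876, 0.1472]
ee_rot: [-1.571, 0.0, 1.79]
ft_force: [0.2, -0.3, -3.5]
width: 0.0335
turn deg [-0.   -0.03 -0.  ]
shift cm after turn [-8.8  -0.03  3.16]
t 20.37 p [ 0.5238 -0.0876  0.1472] rpy [-1.5708  0.      1.7896] q [-0.38  0.06  1.93 -0.    1.15 -2.17] F [ 0.2 -0.3 -3.5] w 0.0335
shift cm now [-8.8  -0.03  3.16]
```

```bash
python3 -m handwheel '[[-0.8,0,0.3,0,0,0],[-1.4,0,0.5,0,0,0],[-1.4,0,0.5,0,0,0],[-1.4,0,0.5,0,0,0],[-1.4,0,0.5,0,0,0],[-1.4,0,0.5,0,0,0],[-1,0,0.36,0,0,0],[0,0,0,0,0,0],[0,0,0,0,0,0],[0,0,0,0,0,0]]'
python3 go.py .5121 -.1803 .1475 1.790
python3 - <<'E'
from h import *
s=optics.camera("scene");crop(s,220,200,190,100,4,"pics/g6.png")
E
```

```text
time_s: 21.2
tcp_pos: [0.5119, -0.1799, 0.147]
ee_rot: [-1.571, -0.001, 1.79]
ft_force: [1.1, 0.1, -2.0]
width: 0.0333
turn deg [-0.01 -0.02  0.03]
shift cm after turn [-0.04 -0.05 -0.01]
t 21.2 p [ 0.5119 -0.1799  0.147 ] rpy [-1.5706e+00 -6.0000e-04  1.7896e+00] q [-0.55  0.09  1.9   0.    1.16 -2.34] F [ 1.1  0.1 -2. ] w 0.0333
shift cm now [-0.04 -0.05 -0.01]
```

View pics/g6.png

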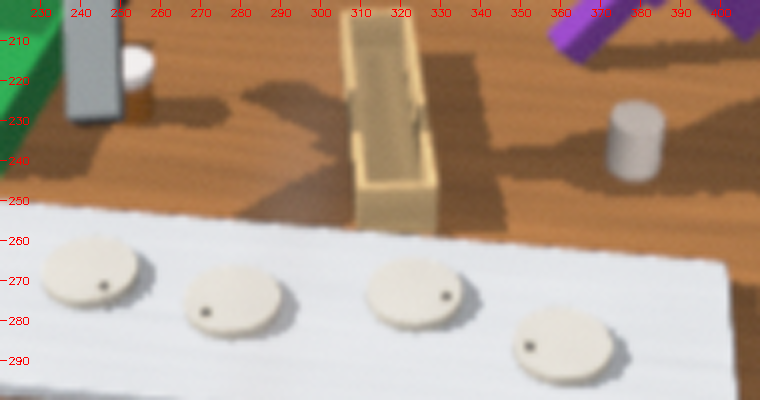

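```bash
python3 read.py 243.2 229.3 242.7 267.2
python3 -m handwheel '[[0,0,0,0,0,0],[0,0,0,0,0,0],[0,0,0,0,0,0],[0,0,0,0,0,0],[0,0,0,0,0,0],[0,0,0,0,0,0],[0,0,0,0,0,0],[0,0,0,0,0,0],[0,0,0,0,0,0],[0,0,0,0,0,0],[0,0,0,0,0,0],[0,0,0,0,0,0],[0,0,0,0,0,0],[0,0,0,0,0,0],[0,0,0,0,0,0],[0,0,0,0,0,0],[0,0,0,0,0,0],[0,0,0,0,0,0],[0,0,0,0,0,0],[0,0,0,0,0,0]]'
python3 -m handwheel '[[0,0,0,0,0,0],[0,0,0,0,0,0],[0,0,0,0,0,0],[0,0,0,0,0,0],[0,0,0,0,0,0],[0,0,0,0,0,0],[0,0,0,0,0,0]]'
python3 go.py .457 .0048 .1645 1.790
```

```text
disc [ 0.6499 -0.1506  0.02  ] dist 0.1011733245465063 lat -0.0029872056548198005 up 0.001765942348207844 muzzle-tcp along 0.08081475283706774
time_s: 22.92
tcp_pos: [0.5121, -0.1804, 0.1472]
ee_rot: [-1.571, 0.0, 1.79]
ft_force: [-0.4, 0.6, -2.0]
width: 0.0332
time_s: 23.5
tcp_pos: [0.5121, -0.1803, 0.1472]
ee_rot: [-1.571, 0.0, 1.789]
ft_force: [-0.2, -0.1, -2.3]
width: 0.0333
turn deg [ 0.   -0.03 -0.  ]
shift cm after turn [19.27 -1.73  1.35]
t 23.5 p [ 0.5121 -0.1803  0.1472] rpy [-1.5708  0.      1.7895] q [-0.55  0.09  1.9   0.    1.16 -2.34] F [-0.2 -0.1 -2.3] w 0.0333
shift cm now [19.27 -1.73  1.36]
```

```bash
python3 go.py .4557 .0053 .1632 1.790; python3 -m handwheel '[[0,-0.8,0,0,0,0],[1,-0.8,0,0,0,0],[2,0,0.2,0,0,0],[2,0,0.2,0,0,0],[2,0,0.2,0,0,0],[2,0,0.2,0,0,0],[2,0,0.2,0,0,0],[2,0,0.1,0,0,0],[2,0,0.1,0,0,0],[2,0,0.1,0,0,0],[1.3,0,0.1,0,0,0],[1,0,0.1,0,0,0],[0,0,0,0,0,0],[0,0,0,0,0,0],[0,0,0,0,0,0],[0,0,0,0,0,0]]'
python3 go.py .4557 .0053 .0732 1.790
python3 - <<'E'
from h import *
s=optics.camera("scene");crop(s,270,130,100,140,5,"pics/h1.png")
E
```

```text
turn deg [ 0.   -0.03 -0.  ]
shift cm after turn [19.35 -1.6   1.46]
t 23.5 p [ 0.5121 -0.1803  0.1472] rpy [-1.5708  0.      1.7895] q [-0.55  0.09  1.9   0.    1.16 -2.34] F [-0.2 -0.1 -2.3] w 0.0333
shift cm now [19.34 -1.6   1.47]
time_s: 24.83
tcp_pos: [0.4559, 0.0041, 0.1634]
ee_rot: [-1.571, 0.0, 1.788]
ft_force: [0.2, -0.6, -2.6]
width: 0.0333
turn deg [ 0.01 -0.09 -0.02]
shift cm after turn [ 0.12  9.02 -0.01]
t 24.83 p [0.4559 0.0041 0.1634] rpy [-1.5710e+00  3.0000e-04  1.7885e+00] q [-0.24 -0.15  2.1  -0.    1.19 -2.03] F [ 0.2 -0.6 -2.6] w 0.0333
shift cm now [ 0.13  9.02 -0.  ]
```

View pics/h1.png

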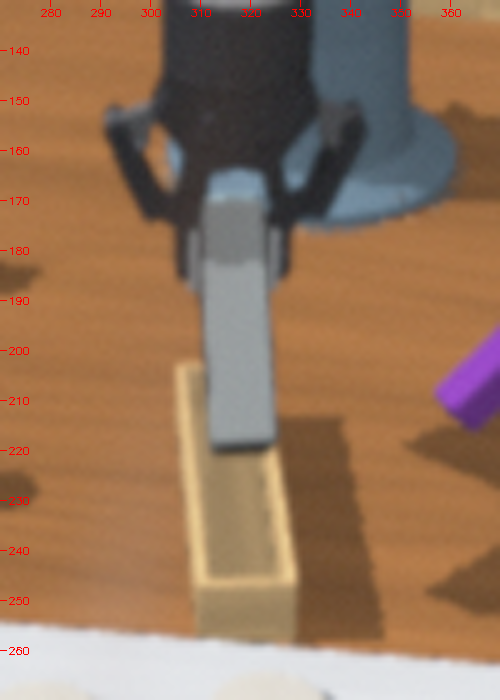

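Same picture as at lift. Lower by 8.8 cm and watch the force.

```bash
python3 -m handwheel '[[0.1,1,0,0,0,0],[0,1.5,0,0,0,0],[0,1.5,0,0,0,0],[0,1.2,0,0,0,0],[0,1,0,0,0,0],[0,1,0,0,0,0],[0,0.8,0,0,0,0],[0,0.4,0,0,0,0],[0,0.3,0,0,0,0],[0,0,0,0,0,0],[0,0,0,0,0,0]]'
python3 -m handwheel '[[0,0.1,0,0,0,0],[0,0.1,0,0,0,0],[0,0.1,0,0,0,0],[0,0,0,0,0,0]]'
python3 go.py .4557 .0053 .0732 1.790
python3 - <<'E'
from h import *
s=optics.camera("scene");crop(s,270,130,100,140,5,"pics/h2.png")
E
```

```text
time_s: 25.8
tcp_pos: [0.4557, 0.0057, 0.0765]
ee_rot: [-1.571, 0.0, 1.79]
ft_force: [-0.1, 0.8, -1.9]
width: 0.0333
time_s: 26.13
tcp_pos: [0.4562, 0.0056, 0.0748]
ee_rot: [-1.572, 0.0, 1.79]
ft_force: [-4.4, 0.9, 7.8]
width: 0.0335
turn deg [ 0.05 -0.02 -0.03]
shift cm after turn [-0.02  0.16  0.05]
t 26.13 p [0.4562 0.0056 0.0748] rpy [-1.5716e+00  5.0000e-04  1.7897e+00] q [-0.24  0.    2.14 -0.    1.   -2.03] F [-4.4  0.9  7.8] w 0.0335
shift cm now [-0.02  0.16  0.05]
```

View pics/h2.png

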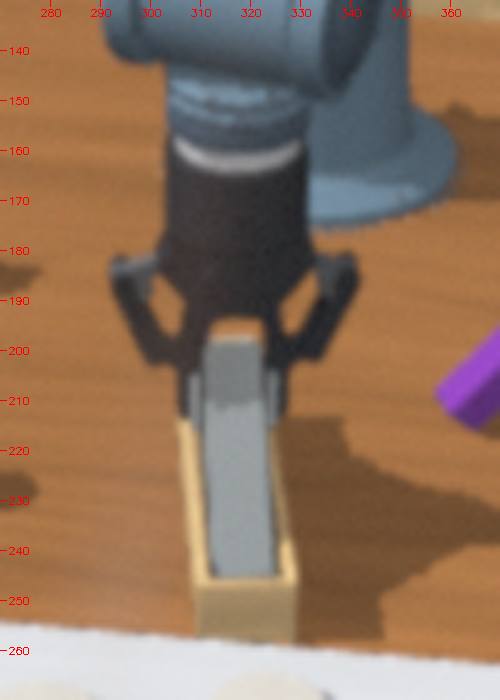

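```bash
python3 -m handwheel '[[0,0,0,0,0,0],[0,0,0,0,0,0],[0,0,0,0,0,0],[0,0,0,0,0,0],[0,0,0,0,0,0],[0,-1,0,0,0,0],[0,-2,0,0,0,0],[0,-3,0,0,0,0],[0,-4,0,0,0,0],[0,-4,0,0,0,0]]' 70
python3 -m handwheel '[[-2,0,2,0,0,0],[-4,0,0,0,0,0],[-4,0,0,0,0,0],[-4,0,0,0,0,0],[-4,0,0,0,0,0],[0,0,0,0,0,0]]' 0
python3 - <<'E'
from h import *
s=optics.camera("scene");cv2.imwrite("pics/s6.png",s);crop(s,220,190,190,120,4,"pics/h3.png");t=optics.camera("top");cv2.imwrite("pics/t6.png",t);crop(t,225,130,160,120,5,"pics/h4.png")
E
```

```text
time_s: 27.02
tcp_pos: [0.4544, 0.006, 0.2147]
ee_rot: [-1.569, -0.001, 1.789]
ft_force: [0.8, -0.5, 0.2]
width: 0.0619
time_s: 27.52
tcp_pos: [0.4758, -0.18, 0.2145]
ee_rot: [-1.572, 0.003, 1.784]
ft_force: [-0.7, 0.4, 0.1]
width: 0.0853
```

View pics/h3.png

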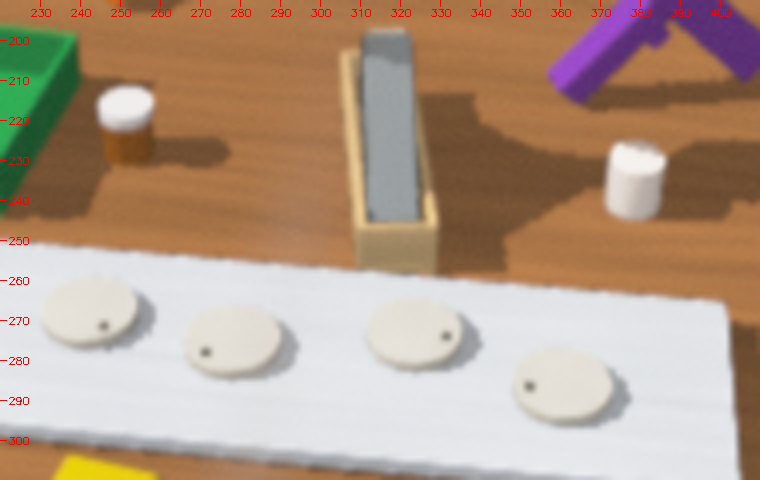

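View pics/h4.png

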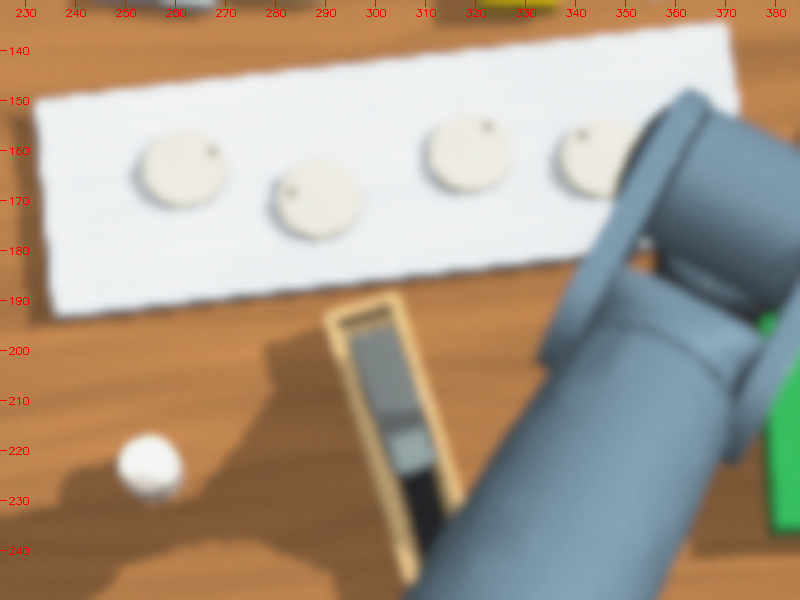

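```bash
python3 - <<'E'
from h import *
x=np.array([np.cos(1.79),np.sin(1.79)])
for dz in(0,.005,.01,.013):
    print(dz,[ (proj([[.4537+sg*x[0]*.037,.0066+sg*x[1]*.037,.1975+dz]],"scene")[0]+.5).round(1) for sg in(-1,1)])
for dz in(0,.005,.01,.013):
    print(dz,[ (proj([[.4562+sg*x[0]*.037,.0044+sg*x[1]*.037,.0755+dz]],"scene")[0]+.5).round(1) for sg in(-1,1)])
E
python3 go.py .6498 -.150 .10 .037
```

```text
0 [array([303.3, 176. ]), array([331.6, 175.4])]
0.005 [array([303.3, 174.3]), array([331.7, 173.7])]
0.01 [array([303.3, 172.6]), array([331.7, 172. ])]
0.013 [array([303.3, 171.6]), array([331.8, 171. ])]
0 [array([302.3, 214.8]), array([329., 214.])]
0.005 [array([302.3, 213.3]), array([329.1, 212.5])]
0.01 [array([302.3, 211.8]), array([329.2, 211. ])]
0.013 [array([302.3, 210.9]), array([329.2, 210.1])]
turn deg [-1.0000e-02  1.0027e+02  1.0000e-02]
shift cm after turn [17.58 11.37  1.9 ]
t 27.62 p [ 0.4748 -0.1755  0.2137] rpy [-1.5708e+00 -2.0000e-04  1.7870e+00] q [-0.58 -0.08  1.94  0.    1.28 -2.37] F [-0.4 -0.8 -0.3] w 0.0852
shift cm now [ -1.27  11.37 -17.64]
```

```bash
python3 -m handwheel '[[0,0,0,0,7.16,0],[0,0,0,0,7.16,0],[0,0,0,0,7.16,0],[0,0,0,0,7.16,0],[0,0,0,0,7.16,0],[0,0,0,0,7.16,0],[0,0,0,0,7.16,0],[0,0,0,0,7.16,0],[0,0,0,0,7.16,0],[0,0,0,0,7.16,0],[0,0,0,0,7.16,0],[0,0,0,0,7.16,0],[0,0,0,0,7.16,0],[0,0,0,0,7.16,0],[3,2,0.4,0,0,0],[3.5,2.5,0.4,0,0,0],[4,2.5,0.4,0,0,0],[4,2.4,0.4,0,0,0],[3.08,2,0.3,0,0,0],[0,0,0,0,0,0]]' 38 40
python3 go.py .6498 -.150 .035 .037
python3 - <<'E'
from h import *
s=optics.camera("scene");crop(s,195,200,110,100,6,"pics/i1.png")
E
```

```text
time_s: 29.28
tcp_pos: [0.6397, -0.1459, 0.0988]
ee_rot: [-1.566, 0.008, 0.044]
ft_force: [-1.7, 0.4, -0.7]
width: 0.0725
turn deg [-0.27  0.39 -0.45]
shift cm after turn [ 0.99  6.38 -0.45]
t 29.28 p [ 0.6397 -0.1459  0.0988] rpy [-1.5661  0.0078  0.0438] q [-0.4   0.4   1.62  0.    1.13 -0.44] F [-1.7  0.4 -0.7] w 0.0725
shift cm now [ 1.04  6.37 -0.49]
```

View pics/i1.png

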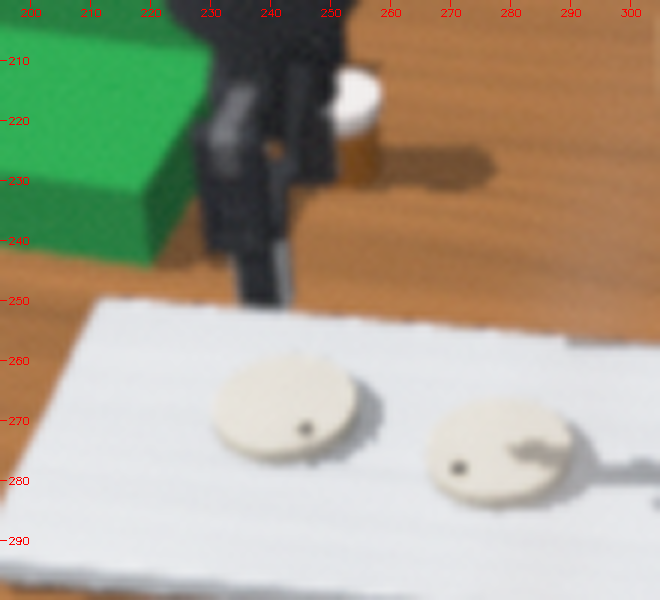

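```bash
python3 -m handwheel '[[0,0,0,0,0,0],[0,0,0,0,0,0]]'; python3 go.py .6502 -.150 .035 .037
```

```text
time_s: 29.5
tcp_pos: [0.6393, -0.1493, 0.1076]
ee_rot: [-1.572, -0.002, 0.041]
ft_force: [-0.1, -0.7, -0.3]
width: 0.0723
turn deg [0.05 0.21 0.1 ]
shift cm after turn [ 1.09  7.26 -0.11]
t 29.5 p [ 0.6393 -0.1493  0.1076] rpy [-1.5717 -0.0017  0.0407] q [-0.4   0.39  1.62 -0.    1.13 -0.44] F [-0.1 -0.7 -0.3] w 0.0723
shift cm now [ 1.07  7.26 -0.11]
```

```bash
python3 -m handwheel '[[1.08,2,-0.1,0,0,0],[0,3,0,0,0,0],[0,2.26,0,0,0,0],[0,0,0,0,0,0],[0,0,0,0,0,0]]'; python3 go.py .6502 -.150 .02 .037
python3 -m handwheel '[[0,0.4,0,0,0,0],[0,0.4,0,0,0,0],[0,0.3,0,0,0,0],[0,0.2,0,0,0,0],[0,0,0,0,0,0]]';  python3 go.py .6502 -.150 .02 .037
```

```text
time_s: 29.92
tcp_pos: [0.6494, -0.1503, 0.0341]
ee_rot: [-1.571, 0.0, 0.039]
ft_force: [0.5, -0.7, 0.1]
width: 0.0728
turn deg [-0.01  0.14 -0.02]
shift cm after turn [0.08 1.41 0.03]
t 29.92 p [ 0.6494 -0.1503  0.0341] rpy [-1.5707e+00  3.0000e-04  3.9500e-02] q [-0.4   0.51  1.61 -0.    1.03 -0.44] F [ 0.5 -0.7  0.1] w 0.0728
shift cm now [0.09 1.41 0.03]
time_s: 30.33
tcp_pos: [0.6501, -0.1503, 0.0201]
ee_rot: [-1.571, 0.0, 0.04]
ft_force: [-0.8, -0.1, 0.4]
width: 0.0728
turn deg [-0.    0.17 -0.01]
shift cm after turn [0.01 0.01 0.03]
t 30.33 p [ 0.6501 -0.1503  0.0201] rpy [-1.5707e+00  1.0000e-04  3.9900e-02] q [-0.4   0.53  1.6  -0.    1.   -0.44] F [-0.8 -0.1  0.4] w 0.0728
shift cm now [0.01 0.01 0.03]
```

```bash
python3 -m handwheel '[[0,0.15,0,0,0,0],[0,0.15,0,0,0,0],[0,0,0,0,0,0],[0,0,0,0,0,0]]'; python3 -m handwheel '[[0,0.1,0,0,0,0],[0,0.1,0,0,0,0],[0,0,0,0,0,0]]'
python3 - <<'E'
from h import *
s=optics.camera("scene");crop(s,195,200,110,100,6,"pics/i2.png")
E
```

```text
time_s: 30.67
tcp_pos: [0.6501, -0.1502, 0.017]
ee_rot: [-1.571, 0.0, 0.04]
ft_force: [-0.4, 0.1, 0.3]
width: 0.0726
time_s: 30.92
tcp_pos: [0.6501, -0.1502, 0.0149]
ee_rot: [-1.571, 0.0, 0.04]
ft_force: [0.8, -0.2, -0.3]
width: 0.0725
```

View pics/i2.png

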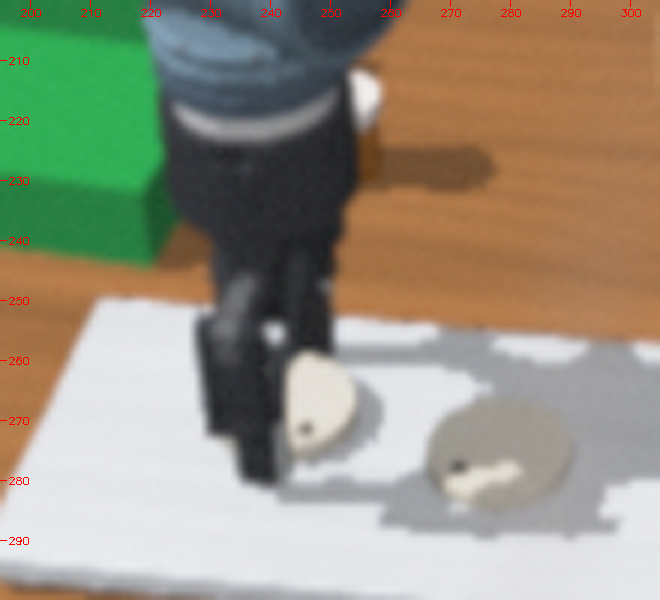

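```bash
python3 -m handwheel '[[0,0.1,0,0,0,0],[0,0,0,0,0,0],[0,0,0,0,0,0]]'; python3 -m handwheel '[[0,0,0,0,0,0],[0,0,0,0,0,0],[0,0,0,0,0,0],[0,0,0,0,0,0],[0,0,0,0,0,0],[0,0,0,0,0,0],[0,0,0,0,0,0]]' 140 40;python3 go.py .6502 -.150 .12 .037
```

```text
time_s: 31.22
tcp_pos: [0.6501, -0.1503, 0.014]
ee_rot: [-1.571, 0.0, 0.04]
ft_force: [0.1, -0.2, 0.2]
width: 0.0728
time_s: 31.8
tcp_pos: [0.6513, -0.1507, 0.0155]
ee_rot: [-1.572, -0.002, 0.04]
ft_force: [0.6, 0.1, 5.4]
width: 0.058
turn deg [0.06 0.17 0.13]
shift cm after turn [ -0.11 -10.45   0.08]
t 31.8 p [ 0.6513 -0.1507  0.0155] rpy [-1.5718 -0.0022  0.04  ] q [-0.4   0.54  1.6  -0.    1.   -0.44] F [0.6 0.1 5.4] w 0.058
shift cm now [ -0.08 -10.45   0.07]
```

```bash
python3 -m handwheel '[[0,-0.5,0,0,0,0],[0,-1,0,0,0,0],[0,-1.5,0,0,0,0],[0,-2,0,0,0,0],[0,-2,0,0,0,0],[0,-2.5,0,0,0,0],[0,-2.5,0,0,0,0],[0,0,0,0,0,0],[0,0,0,0,0,0]]'
python3 - <<'E'
from h import *
s=optics.camera("scene");crop(s,195,180,110,120,5,"pics/i3.png")
E
```

```text
time_s: 32.55
tcp_pos: [0.6515, -0.1508, 0.1373]
ee_rot: [-1.573, -0.005, 0.04]
ft_force: [-0.0, -0.1, -0.5]
width: 0.0583
```

View pics/i3.png

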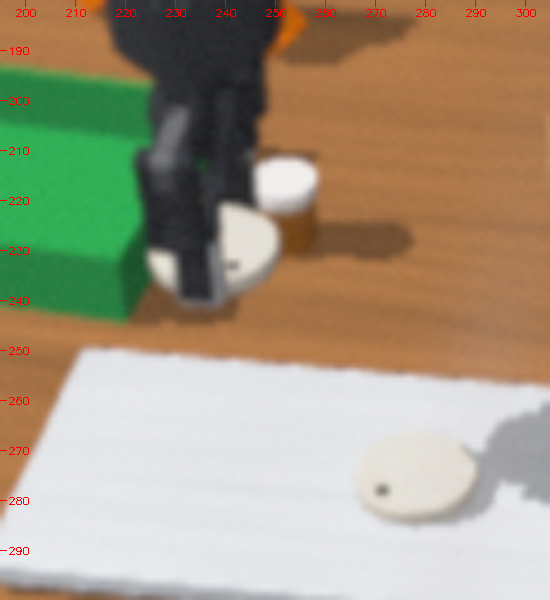

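```bash
python3 - <<'E'
from h import *
for l in((-.04,-.06),(.04,-.06),(-.04,.06),(.04,.06)): print(l,rig_pts([.4497,-.3676,-.0439],[[*l,0]]).round(4))
E
python3 go.py .4071 -.4258 .10 -1.615
```

```text
(-0.04, -0.06) [[ 0.4071 -0.4258  0.    ]]
(0.04, -0.06) [[ 0.487  -0.4293  0.    ]]
(-0.04, 0.06) [[ 0.4124 -0.3059  0.    ]]
(0.04, 0.06) [[ 0.4923 -0.3094  0.    ]]
turn deg [-3.000e-02  9.482e+01  7.000e-02]
shift cm after turn [ 28.6    3.5  -23.08]
t 32.6 p [ 0.6503 -0.1503  0.135 ] rpy [-1.5713e+00 -1.0000e-03  4.0000e-02] q [-0.4   0.38  1.58  0.    1.19 -0.44] F [-0.5  0.2 -0.6] w 0.058
shift cm now [-25.4    3.48 -26.55]
```

```bash
python3 -m handwheel '[[0,0,0,0,7.16,0],[0,0,0,0,7.16,0],[0,0,0,0,7.16,0],[0,0,0,0,7.16,0],[0,0,0,0,7.16,0],[0,0,0,0,7.16,0],[0,0,0,0,7.16,0],[0,0,0,0,7.16,0],[0,0,0,0,7.16,0],[0,0,0,0,7.16,0],[0,0,0,0,7.16,0],[0,0,0,0,7.16,0],[0,0,0,0,7.16,0],[0,0,0,0,1.74,0],[0,0,0,0,0,0]]'
python3 -m handwheel '[[2,0,-1.5,0,0,0],[2.86,0,-2.3,0,0,0],[2.86,0,-2.3,0,0,0],[2.86,0,-2.3,0,0,0],[2.86,0,-2.3,0,0,0],[2.86,0,-2.3,0,0,0],[2.86,0,-2.3,0,0,0],[2.86,0,-2.3,0,0,0],[2.86,0,-2.3,0,0,0],[2.86,0,-2.3,0,0,0],[0.86,0,-0.88,0,0,0],[0,0,0,0,0,0],[0,0,0,0,0,0],[0,0,0,0,0,0]]'
python3 go.py .4071 -.4258 .015 -1.615
```

```text
time_s: 33.85
tcp_pos: [0.649, -0.1498, 0.132]
ee_rot: [-1.574, 0.001, -1.615]
ft_force: [-0.3, 0.3, -0.6]
width: 0.0582
time_s: 35.02
tcp_pos: [0.4074, -0.4246, 0.1334]
ee_rot: [-1.571, 0.001, -1.614]
ft_force: [0.0, 0.6, -0.2]
width: 0.0577
turn deg [ 0.03  0.08 -0.08]
shift cm after turn [ 0.12 11.84 -0.03]
t 35.02 p [ 0.4074 -0.4246  0.1334] rpy [-1.5713e+00  1.4000e-03 -1.6136e+00] q [-1.    0.21  1.79  0.    1.14  0.61] F [ 0.   0.6 -0.2] w 0.0577
shift cm now [ 0.13 11.84 -0.02]
```

```bash
python3 -m handwheel '[[0.1,2,0,0,0,0],[0,2.5,0,0,0,0],[0,2.5,0,0,0,0],[0,2,0,0,0,0],[0,1.5,0,0,0,0],[0,1.2,0,0,0,0],[0,0.6,0,0,0,0],[0,0,0,0,0,0],[0,0,0,0,0,0]]'
python3 -m handwheel '[[0,0.2,0,0,0,0],[0,0.2,0,0,0,0],[0,0.2,0,0,0,0],[0,0.1,0,0,0,0],[0,0,0,0,0,0]]'
```

```text
time_s: 35.77
tcp_pos: [0.4076, -0.4267, 0.0115]
ee_rot: [-1.57, -0.0, -1.614]
ft_force: [0.3, -0.3, -0.0]
width: 0.0583
time_s: 36.18
tcp_pos: [0.4068, -0.4268, 0.0041]
ee_rot: [-1.571, 0.0, -1.615]
ft_force: [-0.3, 0.2, -1.0]
width: 0.0582
```

```bash
python3 -m handwheel '[[0,0.1,0,0,0,0],[0,0.1,0,0,0,0],[0,0.1,0,0,0,0],[0,0,0,0,0,0]]'
python3 - <<'E'
from h import *
s=optics.camera("scene");crop(s,120,140,130,110,5,"pics/j1.png")
E
```

```text
time_s: 36.52
tcp_pos: [0.4068, -0.4267, 0.0009]
ee_rot: [-1.571, 0.0, -1.615]
ft_force: [0.5, 0.0, -0.3]
width: 0.0578
```

View pics/j1.png

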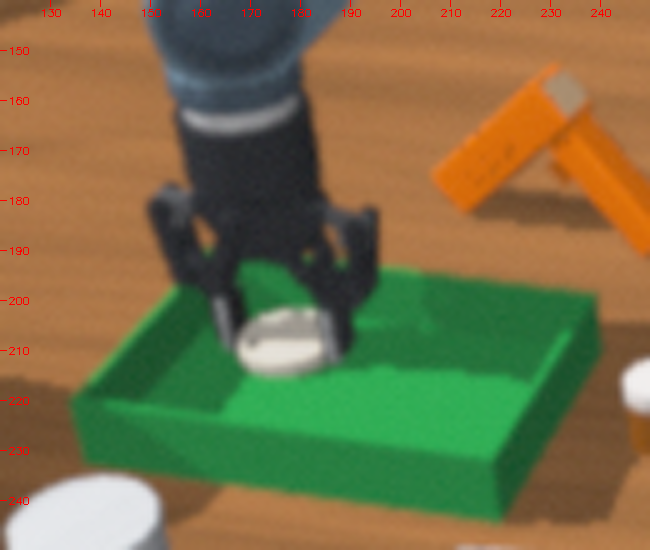

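```bash
python3 -m handwheel '[[0,0.1,0,0,0,0],[0,0,0,0,0,0],[0,0,0,0,0,0]]'
python3 -m handwheel '[[0,0,0,0,0,0],[0,0,0,0,0,0],[0,0,0,0,0,0],[0,0,0,0,0,0],[0,-0.5,0,0,0,0],[0,-1.5,0,0,0,0],[0,-3,0,0,0,0],[0,-3.5,0,0,0,0],[0,-3.5,0,0,0,0],[0,0,0,0,0,0]]' 50
python3 - <<'E'
from h import *
s=optics.camera("scene");cv2.imwrite("pics/s7.png",s);crop(s,120,180,290,130,2,"pics/j2.png");crop(optics.camera("top"),225,130,240,120,3,"pics/j3.png")
a=cv2.imread("pics/j2.png");b=cv2.imread("pics/j3.png");w=max(a.shape[1],b.shape[1]);P=lambda i:cv2.copyMakeBorder(i,0,0,0,w-i.shape[1],0)
cv2.imwrite("pics/j4.png",np.vstack([P(a),P(b)]))
E
python3 go.py .6617 -.0572 .10 .037
```

```text
time_s: 36.82
tcp_pos: [0.407, -0.427, 0.0005]
ee_rot: [-1.571, -0.0, -1.615]
ft_force: [-1.0, 0.7, 3.6]
width: 0.058
time_s: 37.65
tcp_pos: [0.4098, -0.431, 0.1287]
ee_rot: [-1.562, -0.012, -1.615]
ft_force: [1.2, -1.0, 1.1]
width: 0.0691
turn deg [ 6.000e-02 -9.465e+01  2.800e-01]
shift cm after turn [26.75  2.25 36.11]
t 37.75 p [ 0.4077 -0.4279  0.1225] rpy [-1.5682 -0.0037 -1.6149] q [-1.    0.23  1.79 -0.    1.12  0.61] F [-1.4 -0.7 -0.6] w 0.0686
shift cm now [-38.17   2.17  23.73]
```

View pics/j4.png

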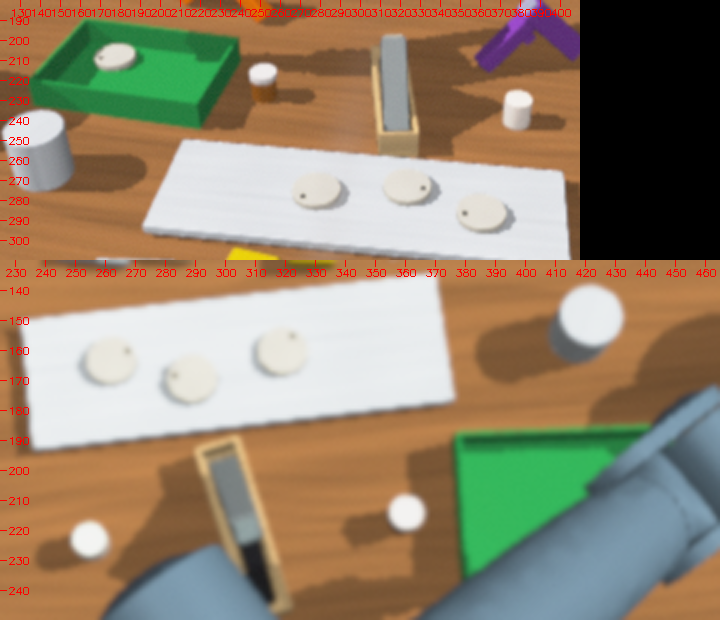

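```bash
python3 -m handwheel '[[0,0,0,0,-7.16,0],[0,0,0,0,-7.16,0],[0,0,0,0,-7.16,0],[0,0,0,0,-7.16,0],[0,0,0,0,-7.16,0],[0,0,0,0,-7.16,0],[0,0,0,0,-7.16,0],[0,0,0,0,-7.16,0],[0,0,0,0,-7.16,0],[0,0,0,0,-7.16,0],[0,0,0,0,-7.16,0],[0,0,0,0,-7.16,0],[0,0,0,0,-7.16,0],[0,0,0,0,-1.57,0],[0,0,0,0,0,0]]' 38
python3 -m handwheel '[[1.3,0,1.7,0,0,0],[2.23,0,3.01,0,0,0],[2.23,0,3.01,0,0,0],[2.23,0,3.01,0,0,0],[2.23,0,3.01,0,0,0],[2.23,0,3.01,0,0,0],[2.23,0,3.01,0,0,0],[2.23,0,3.01,0,0,0],[2.23,0,3.01,0,0,0],[2.23,0,3.01,0,0,0],[2.23,0,3.01,0,0,0],[2.23,0,3.01,0,0,0],[0.92,0,1.3,0,0,0],[0,0,0,0,0,0],[0,0,0,0,0,0],[0,0,0,0,0,0]]'
python3 go.py .6617 -.0572 .013 .037
```

```text
time_s: 39.0
tcp_pos: [0.4062, -0.4258, 0.1181]
ee_rot: [-1.568, 0.002, 0.037]
ft_force: [-0.2, 0.5, -0.1]
width: 0.0726
time_s: 40.33
tcp_pos: [0.66, -0.057, 0.1192]
ee_rot: [-1.571, 0.002, 0.036]
ft_force: [-0.2, 0.2, 0.6]
width: 0.0731
turn deg [-0.   -0.07 -0.1 ]
shift cm after turn [ 0.17 10.62 -0.03]
t 40.33 p [ 0.66   -0.057   0.1192] rpy [-1.5708  0.0018  0.0358] q [-0.26  0.39  1.6  -0.    1.16 -0.29] F [-0.2  0.2  0.6] w 0.0731
shift cm now [ 0.19 10.62 -0.03]
```

```bash
python3 -m handwheel '[[0.17,2,0,0,0,0],[0,2.5,0,0,0,0],[0,1.5,0,0,0,0],[0,0,0,0,0,0],[0,0,0,0,0,0]]'
python3 - <<'E'
from h import *
s=optics.camera("scene");crop(s,220,200,190,100,4,"pics/k1.png")
E
python3 go.py .6617 -.0572 .013 .037
```

```text
time_s: 40.75
tcp_pos: [0.6614, -0.0568, 0.059]
ee_rot: [-1.57, 0.003, 0.036]
ft_force: [0.1, 1.3, 0.6]
width: 0.0726
turn deg [ 0.01 -0.06  0.01]
shift cm after turn [-0.09  4.76 -0.04]
t 40.8 p [ 0.6626 -0.0568  0.0606] rpy [-1.5709e+00 -2.0000e-04  3.6000e-02] q [-0.26  0.47  1.61 -0.    1.07 -0.29] F [ 0.7 -0.7  0.2] w 0.0724
shift cm now [-0.09  4.76 -0.03]
```

View pics/k1.png

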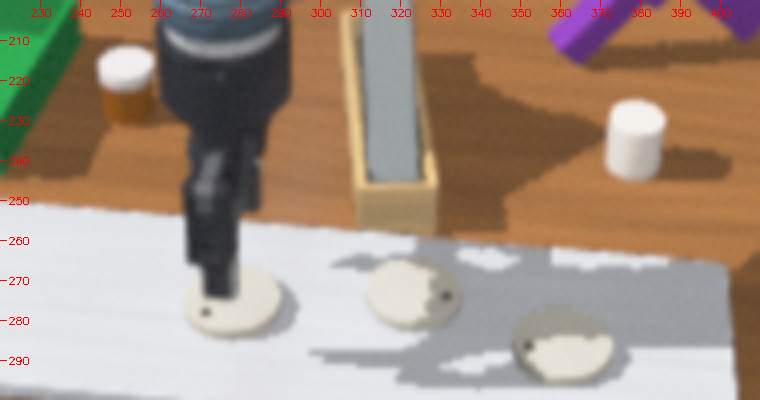

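```bash
python3 -m handwheel '[[-0.05,1.5,0,0,0,0],[0,1.5,0,0,0,0],[0,1,0,0,0,0],[0,0.5,0,0,0,0],[0,0.2,0,0,0,0],[0,0,0,0,0,0],[0,0,0,0,0,0]]'
python3 -m handwheel '[[0,0,0,0,0,0],[0,0,0,0,0,0],[0,0,0,0,0,0],[0,0,0,0,0,0],[0,0,0,0,0,0],[0,0,0,0,0,0],[0,0,0,0,0,0]]' 140 40
python3 -m handwheel '[[0,-0.5,0,0,0,0],[0,-1,0,0,0,0],[0,-1.5,0,0,0,0],[0,-2,0,0,0,0],[0,-2,0,0,0,0],[0,-2.5,0,0,0,0],[0,-2.5,0,0,0,0],[0,0,0,0,0,0],[0,0,0,0,0,0],[0,0,0,0,0,0]]'
python3 go.py .487 -.4293 .12 -1.615
```

```text
time_s: 41.38
tcp_pos: [0.6624, -0.056, 0.0133]
ee_rot: [-1.571, -0.001, 0.037]
ft_force: [0.3, -0.0, 0.9]
width: 0.0727
time_s: 41.97
tcp_pos: [0.6639, -0.0564, 0.0156]
ee_rot: [-1.572, -0.004, 0.037]
ft_force: [0.1, 0.0, 6.8]
width: 0.0584
time_s: 42.8
tcp_pos: [0.6617, -0.0559, 0.133]
ee_rot: [-1.571, 0.0, 0.037]
ft_force: [0.2, 0.2, -1.3]
width: 0.0584
turn deg [ 1.000e-02  9.465e+01 -3.000e-02]
shift cm after turn [ 38.08   1.3  -15.8 ]
t 42.8 p [ 0.6617 -0.0559  0.133 ] rpy [-1.5706e+00  5.0000e-04  3.7000e-02] q [-0.25  0.37  1.59  0.    1.18 -0.29] F [ 0.2  0.2 -1.3] w 0.0584
shift cm now [-18.84   1.3  -36.67]
```

```bash
python3 -m handwheel '[[0,0,0,0,7.16,0],[0,0,0,0,7.16,0],[0,0,0,0,7.16,0],[0,0,0,0,7.16,0],[0,0,0,0,7.16,0],[0,0,0,0,7.16,0],[0,0,0,0,7.16,0],[0,0,0,0,7.16,0],[0,0,0,0,7.16,0],[0,0,0,0,7.16,0],[0,0,0,0,7.16,0],[0,0,0,0,7.16,0],[0,0,0,0,7.16,0],[0,0,0,0,1.57,0],[0,0,0,0,0,0]]'
python3 -m handwheel '[[2,0,-0.8,0,0,0],[3.46,0,-1.44,0,0,0],[3.46,0,-1.44,0,0,0],[3.46,0,-1.44,0,0,0],[3.46,0,-1.44,0,0,0],[3.46,0,-1.44,0,0,0],[3.46,0,-1.44,0,0,0],[3.46,0,-1.44,0,0,0],[3.46,0,-1.44,0,0,0],[3.46,0,-1.44,0,0,0],[3.46,0,-1.44,0,0,0],[1.48,0,-0.6,0,0,0],[0,0,0,0,0,0],[0,0,0,0,0,0],[0,0,0,0,0,0]]'
python3 go.py .487 -.4293 .0 -1.615
```

```text
time_s: 44.05
tcp_pos: [0.6608, -0.0557, 0.131]
ee_rot: [-1.574, 0.001, -1.615]
ft_force: [-0.6, -0.9, -1.6]
width: 0.0582
time_s: 45.3
tcp_pos: [0.4877, -0.428, 0.1322]
ee_rot: [-1.572, 0.002, -1.614]
ft_force: [0.6, -0.0, -0.9]
width: 0.0584
turn deg [ 0.05  0.07 -0.1 ]
shift cm after turn [ 0.13 13.22 -0.06]
t 45.3 p [ 0.4877 -0.428   0.1322] rpy [-1.5717  0.0017 -1.6137] q [-0.89  0.34  1.63  0.    1.17  0.72] F [ 0.6 -0.  -0.9] w 0.0584
shift cm now [ 0.15 13.22 -0.05]
```

```bash
python3 -m handwheel '[[0.1,2,0,0,0,0],[0,2.5,0,0,0,0],[0,2.5,0,0,0,0],[0,2,0,0,0,0],[0,1.5,0,0,0,0],[0,1.2,0,0,0,0],[0,0.6,0,0,0,0],[0,0.4,0,0,0,0],[0,0.2,0,0,0,0],[0,0,0,0,0,0],[0,0,0,0,0,0]]'
python3 -m handwheel '[[0,0.1,0,0,0,0],[0,0.1,0,0,0,0],[0,0,0,0,0,0],[0,0,0,0,0,0]]'
```

```text
time_s: 46.22
tcp_pos: [0.4879, -0.4311, 0.0052]
ee_rot: [-1.57, -0.001, -1.615]
ft_force: [0.1, 0.2, -1.1]
width: 0.058
time_s: 46.55
tcp_pos: [0.4874, -0.4306, 0.0023]
ee_rot: [-1.571, -0.0, -1.615]
ft_force: [0.6, 0.0, -0.6]
width: 0.0581
```

```bash
python3 -m handwheel '[[0,0.1,0,0,0,0],[0,0.08,0,0,0,0],[0,0,0,0,0,0],[0,0,0,0,0,0]]'
python3 -m handwheel '[[0,0,0,0,0,0],[0,0,0,0,0,0],[0,0,0,0,0,0],[0,0,0,0,0,0],[0,-0.5,0,0,0,0],[0,-1.5,0,0,0,0],[0,-3,0,0,0,0],[0,-3.5,0,0,0,0],[0,-3.5,0,0,0,0],[0,0,0,0,0,0],[0,0,0,0,0,0]]' 50
python3 - <<'E'
from h import *
s=optics.camera("scene");cv2.imwrite("pics/s8.png",s);crop(s,120,180,290,130,2,"pics/l1.png")
E
python3 go.py .6364 .052 .12 .037
```

```text
time_s: 46.88
tcp_pos: [0.4875, -0.4306, 0.0005]
ee_rot: [-1.571, -0.0, -1.615]
ft_force: [-0.4, 0.2, -0.1]
width: 0.058
time_s: 47.8
tcp_pos: [0.489, -0.4324, 0.1252]
ee_rot: [-1.566, -0.006, -1.615]
ft_force: [-0.2, 0.1, -0.7]
width: 0.0685
turn deg [ 2.000e-02 -9.464e+01  2.000e-01]
shift cm after turn [16.63  0.24 47.72]
t 47.85 p [ 0.4879 -0.431   0.1224] rpy [-1.5688 -0.0023 -1.6149] q [-0.9   0.36  1.63  0.    1.15  0.72] F [-0.5 -0.  -0.9] w 0.0686
shift cm now [-48.91   0.15  12.71]
```

View pics/l1.png

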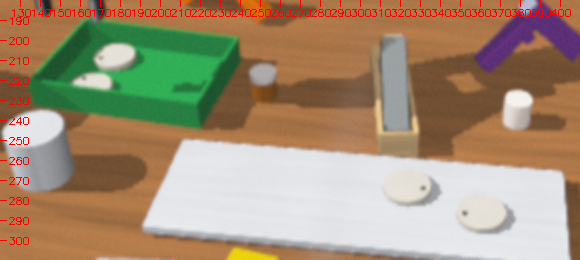

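```bash
python3 -m handwheel '[[0,0,0,0,-7.16,0],[0,0,0,0,-7.16,0],[0,0,0,0,-7.16,0],[0,0,0,0,-7.16,0],[0,0,0,0,-7.16,0],[0,0,0,0,-7.16,0],[0,0,0,0,-7.16,0],[0,0,0,0,-7.16,0],[0,0,0,0,-7.16,0],[0,0,0,0,-7.16,0],[0,0,0,0,-7.16,0],[0,0,0,0,-7.16,0],[0,0,0,0,-7.16,0],[0,0,0,0,-1.57,0],[0,0,0,0,0,0]]' 38
python3 -m handwheel '[[0.6,0,1.8,0,0,0],[1.28,0,3.67,0,0,0],[1.28,0,3.67,0,0,0],[1.28,0,3.67,0,0,0],[1.28,0,3.67,0,0,0],[1.28,0,3.67,0,0,0],[1.28,0,3.67,0,0,0],[1.28,0,3.67,0,0,0],[1.28,0,3.67,0,0,0],[1.28,0,3.67,0,0,0],[1.28,0,3.67,0,0,0],[1.28,0,3.67,0,0,0],[1.28,0,3.67,0,0,0],[0.67,0,1.88,0,0,0],[0,0,0,0,0,0],[0,0,0,0,0,0],[0,0,0,0,0,0]]'
python3 go.py .6364 .052 .06 .037
```

```text
time_s: 49.1
tcp_pos: [0.4866, -0.4295, 0.1184]
ee_rot: [-1.568, 0.002, 0.037]
ft_force: [1.2, 0.2, -0.8]
width: 0.0727
time_s: 50.52
tcp_pos: [0.6351, 0.0525, 0.1196]
ee_rot: [-1.571, 0.002, 0.037]
ft_force: [0.5, 0.1, -0.2]
width: 0.0727
turn deg [ 0.   -0.02 -0.09]
shift cm after turn [ 0.13  5.96 -0.05]
t 50.52 p [0.6351 0.0525 0.1196] rpy [-1.5708  0.0016  0.0366] q [-0.1   0.33  1.66 -0.    1.14 -0.13] F [ 0.5  0.1 -0.2] w 0.0727
shift cm now [ 0.14  5.96 -0.05]
```

```bash
python3 -m handwheel '[[0.1,2,0,0,0,0],[0,2.5,0,0,0,0],[0,1.5,0,0,0,0],[0,0,0,0,0,0],[0,0,0,0,0,0]]'
python3 - <<'E'
from h import *
s=optics.camera("scene");crop(s,220,200,190,100,4,"pics/m1.png")
E
python3 go.py .6364 .052 .0135 .037
```

```text
time_s: 50.93
tcp_pos: [0.6359, 0.0518, 0.0593]
ee_rot: [-1.571, 0.003, 0.036]
ft_force: [0.1, -0.1, 0.4]
width: 0.0732
turn deg [ 0.   -0.06  0.01]
shift cm after turn [-0.07  4.73  0.01]
t 50.98 p [0.6371 0.0519 0.0608] rpy [-1.5709e+00 -2.0000e-04  3.5900e-02] q [-0.1   0.42  1.68 -0.    1.05 -0.13] F [0.2 0.8 1.3] w 0.0729
shift cm now [-0.07  4.73  0.01]
```

View pics/m1.png

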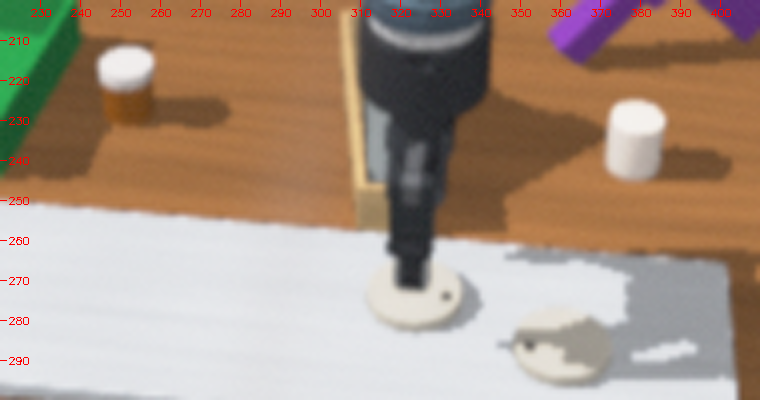

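```bash
python3 -m handwheel '[[-0.05,1.5,0,0,0,0],[0,1.5,0,0,0,0],[0,1,0,0,0,0],[0,0.5,0,0,0,0],[0,0.2,0,0,0,0],[0,0,0,0,0,0],[0,0,0,0,0,0]]'
python3 -m handwheel '[[0,0,0,0,0,0],[0,0,0,0,0,0],[0,0,0,0,0,0],[0,0,0,0,0,0],[0,0,0,0,0,0],[0,0,0,0,0,0],[0,0,0,0,0,0]]' 140 40
python3 -m handwheel '[[0,-0.5,0,0,0,0],[0,-1,0,0,0,0],[0,-1.5,0,0,0,0],[0,-2,0,0,0,0],[0,-2,0,0,0,0],[0,-2.5,0,0,0,0],[0,-2.5,0,0,0,0],[0,-3,0,0,0,0],[0,0,0,0,0,0],[0,0,0,0,0,0],[0,0,0,0,0,0]]'
python3 go.py .4124 -.3059 .16 -1.615
```

```text
time_s: 51.57
tcp_pos: [0.6368, 0.0526, 0.0135]
ee_rot: [-1.571, -0.001, 0.037]
ft_force: [-0.1, -0.0, 0.5]
width: 0.0731
time_s: 52.15
tcp_pos: [0.6382, 0.0524, 0.0156]
ee_rot: [-1.571, -0.004, 0.037]
ft_force: [-1.2, -0.3, 6.8]
width: 0.0581
time_s: 53.07
tcp_pos: [0.6362, 0.0526, 0.1637]
ee_rot: [-1.571, -0.0, 0.037]
ft_force: [-0.0, 0.5, -1.1]
width: 0.0583
turn deg [-1.000e-02  9.466e+01  1.000e-02]
shift cm after turn [ 36.81   0.37 -20.77]
t 53.07 p [0.6362 0.0526 0.1637] rpy [-1.5708e+00 -3.0000e-04  3.7000e-02] q [-0.09  0.28  1.64  0.    1.22 -0.13] F [-0.   0.5 -1.1] w 0.0583
shift cm now [-23.69   0.37 -35.  ]
```

```bash
python3 -m handwheel '[[0,0,0,0,7.16,0],[0,0,0,0,7.16,0],[0,0,0,0,7.16,0],[0,0,0,0,7.16,0],[0,0,0,0,7.16,0],[0,0,0,0,7.16,0],[0,0,0,0,7.16,0],[0,0,0,0,7.16,0],[0,0,0,0,7.16,0],[0,0,0,0,7.16,0],[0,0,0,0,7.16,0],[0,0,0,0,7.16,0],[0,0,0,0,7.16,0],[0,0,0,0,1.57,0],[0,0,0,0,0,0]]'
python3 -m handwheel '[[1.65,0,-0.9,0,0,0],[3.35,0,-1.89,0,0,0],[3.35,0,-1.89,0,0,0],[3.35,0,-1.89,0,0,0],[3.35,0,-1.89,0,0,0],[3.35,0,-1.89,0,0,0],[3.35,0,-1.89,0,0,0],[3.35,0,-1.89,0,0,0],[3.35,0,-1.89,0,0,0],[3.35,0,-1.89,0,0,0],[3.35,0,-1.89,0,0,0],[1.66,0,-0.97,0,0,0],[0,0,0,0,0,0],[0,0,0,0,0,0],[0,0,0,0,0,0]]'
python3 go.py .4124 -.3059 .0 -1.615
```

```text
time_s: 54.32
tcp_pos: [0.6353, 0.0526, 0.1614]
ee_rot: [-1.574, 0.0, -1.615]
ft_force: [-0.0, 0.2, -0.3]
width: 0.0581
time_s: 55.57
tcp_pos: [0.4127, -0.305, 0.1626]
ee_rot: [-1.572, 0.001, -1.614]
ft_force: [0.2, -0.1, 0.3]
width: 0.058
turn deg [ 0.05  0.05 -0.08]
shift cm after turn [ 0.09 16.26 -0.02]
t 55.57 p [ 0.4127 -0.305   0.1626] rpy [-1.5716e+00  1.4000e-03 -1.6141e+00] q [-0.86 -0.    1.96  0.    1.18  0.76] F [ 0.2 -0.1  0.3] w 0.058
shift cm now [ 1.100e-01  1.626e+01 -1.000e-02]
```

```bash
python3 -m handwheel '[[0.08,2,0,0,0,0],[0,2.5,0,0,0,0],[0,3,0,0,0,0],[0,2.5,0,0,0,0],[0,2,0,0,0,0],[0,1.5,0,0,0,0],[0,1.2,0,0,0,0],[0,0.6,0,0,0,0],[0,0.4,0,0,0,0],[0,0.2,0,0,0,0],[0,0,0,0,0,0],[0,0,0,0,0,0]]'
python3 -m handwheel '[[0,0.1,0,0,0,0],[0,0.1,0,0,0,0],[0,0,0,0,0,0],[0,0,0,0,0,0]]'
```

```text
time_s: 56.57
tcp_pos: [0.4132, -0.3073, 0.0051]
ee_rot: [-1.57, -0.001, -1.615]
ft_force: [-0.2, 0.8, 0.1]
width: 0.0582
time_s: 56.9
tcp_pos: [0.4127, -0.3069, 0.0025]
ee_rot: [-1.571, -0.0, -1.615]
ft_force: [-1.0, 0.4, -0.8]
width: 0.0578
```

```bash
python3 -m handwheel '[[0,0.1,0,0,0,0],[0,0.1,0,0,0,0],[0,0,0,0,0,0],[0,0,0,0,0,0]]'
python3 -m handwheel '[[0,0,0,0,0,0],[0,0,0,0,0,0],[0,0,0,0,0,0],[0,0,0,0,0,0],[0,-0.5,0,0,0,0],[0,-1.5,0,0,0,0],[0,-3,0,0,0,0],[0,-3.5,0,0,0,0],[0,-3.5,0,0,0,0],[0,-3,0,0,0,0],[0,0,0,0,0,0],[0,0,0,0,0,0]]' 50
python3 - <<'E'
from h import *
s=optics.camera("scene");cv2.imwrite("pics/s9.png",s);crop(s,120,180,290,130,2,"pics/n1.png")
E
python3 go.py .6675 .1455 .15 .037
```

```text
time_s: 57.23
tcp_pos: [0.4127, -0.307, 0.0005]
ee_rot: [-1.571, -0.0, -1.615]
ft_force: [-0.8, 0.3, 2.0]
width: 0.0584
time_s: 58.23
tcp_pos: [0.4137, -0.3079, 0.1529]
ee_rot: [-1.567, -0.004, -1.615]
ft_force: [-0.5, 1.1, -1.4]
width: 0.0687
turn deg [ 1.000e-02 -9.464e+01  7.000e-02]
shift cm after turn [27.13  0.08 44.26]
t 58.28 p [ 0.4127 -0.3069  0.1508] rpy [-1.5700e+00 -8.0000e-04 -1.6148e+00] q [-0.86  0.02  1.97 -0.    1.16  0.75] F [ 0.6 -0.5 -0.8] w 0.0689
shift cm now [-46.32   0.06  23.46]
```

View pics/n1.png

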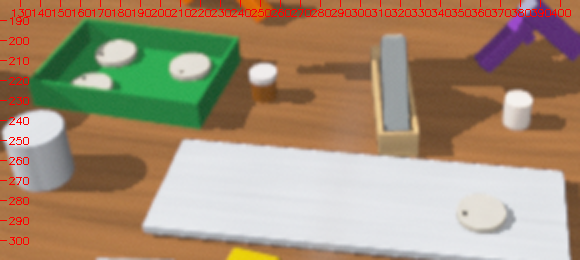

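```bash
python3 -m handwheel '[[0,0,0,0,-7.16,0],[0,0,0,0,-7.16,0],[0,0,0,0,-7.16,0],[0,0,0,0,-7.16,0],[0,0,0,0,-7.16,0],[0,0,0,0,-7.16,0],[0,0,0,0,-7.16,0],[0,0,0,0,-7.16,0],[0,0,0,0,-7.16,0],[0,0,0,0,-7.16,0],[0,0,0,0,-7.16,0],[0,0,0,0,-7.16,0],[0,0,0,0,-7.16,0],[0,0,0,0,-1.57,0],[0,0,0,0,0,0]]' 38
python3 -m handwheel '[[1,0,1.6,0,0,0],[1.94,0,3.16,0,0,0],[1.94,0,3.16,0,0,0],[1.94,0,3.16,0,0,0],[1.94,0,3.16,0,0,0],[1.94,0,3.16,0,0,0],[1.94,0,3.16,0,0,0],[1.94,0,3.16,0,0,0],[1.94,0,3.16,0,0,0],[1.94,0,3.16,0,0,0],[1.94,0,3.16,0,0,0],[1.94,0,3.16,0,0,0],[1.94,0,3.16,0,0,0],[1.94,0,3.16,0,0,0],[0.91,0,1.58,0,0,0],[0,3,0,0,0,0],[0,3,0,0,0,0],[0,3,0,0,0,0],[0,0,0,0,0,0],[0,0,0,0,0,0]]'
python3 - <<'E'
from h import *
s=optics.camera("scene");crop(s,300,200,120,110,5,"pics/o1.png")
E
python3 go.py .6675 .1455 .0135 .037
```

```text
time_s: 59.53
tcp_pos: [0.4117, -0.3058, 0.1482]
ee_rot: [-1.568, 0.003, 0.037]
ft_force: [0.2, 0.6, 0.2]
width: 0.0726
time_s: 61.2
tcp_pos: [0.665, 0.1454, 0.057]
ee_rot: [-1.571, 0.007, 0.036]
ft_force: [-0.0, -0.1, 0.6]
width: 0.0727
turn deg [ 0.   -0.04 -0.08]
shift cm after turn [0.05 4.64 0.01]
t 61.25 p [0.667  0.1454 0.0599] rpy [-1.5708e+00  1.5000e-03  3.6400e-02] q [ 0.05  0.51  1.56 -0.    1.08  0.01] F [ 0.8 -0.2  0.9] w 0.0726
shift cm now [0.05 4.64 0.01]
```

View pics/o1.png

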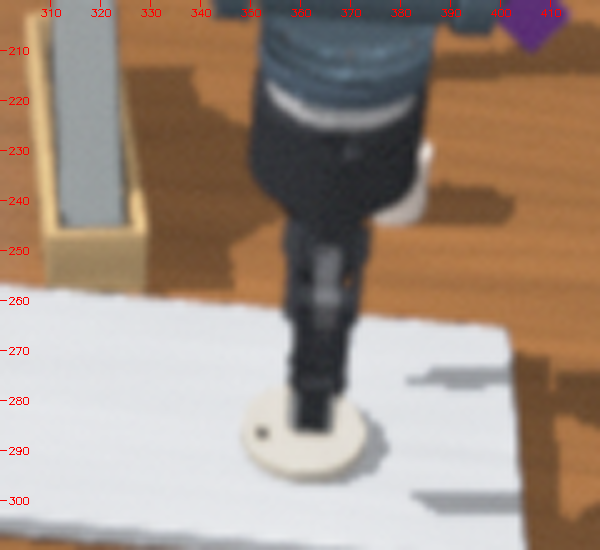

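```bash
python3 -m handwheel '[[0,1.5,0,0,0,0],[0,1.5,0,0,0,0],[0,1,0,0,0,0],[0,0.5,0,0,0,0],[0,0.15,0,0,0,0],[0,0,0,0,0,0],[0,0,0,0,0,0]]'
python3 -m handwheel '[[0,0,0,0,0,0],[0,0,0,0,0,0],[0,0,0,0,0,0],[0,0,0,0,0,0],[0,0,0,0,0,0],[0,0,0,0,0,0],[0,0,0,0,0,0]]' 140 40
python3 -m handwheel '[[0,-0.5,0,0,0,0],[0,-1,0,0,0,0],[0,-1.5,0,0,0,0],[0,-2,0,0,0,0],[0,-2,0,0,0,0],[0,-2.5,0,0,0,0],[0,-2.5,0,0,0,0],[0,-3,0,0,0,0],[0,-2,0,0,0,0],[0,0,0,0,0,0],[0,0,0,0,0,0],[0,0,0,0,0,0]]'
python3 go.py .4923 -.3094 .18 -1.615
```

```text
time_s: 61.83
tcp_pos: [0.6678, 0.1455, 0.0142]
ee_rot: [-1.571, -0.001, 0.037]
ft_force: [1.2, 0.2, 0.0]
width: 0.0725
time_s: 62.42
tcp_pos: [0.6687, 0.1456, 0.0156]
ee_rot: [-1.571, -0.003, 0.037]
ft_force: [0.4, -0.2, 6.2]
width: 0.058
time_s: 63.42
tcp_pos: [0.6666, 0.1455, 0.1831]
ee_rot: [-1.571, 0.001, 0.037]
ft_force: [-0.9, 0.3, -0.6]
width: 0.0581
turn deg [ 7.000e-02  9.465e+01 -6.000e-02]
shift cm after turn [ 46.21   0.31 -15.41]
t 63.42 p [0.6666 0.1455 0.1831] rpy [-1.5708e+00  1.5000e-03  3.7000e-02] q [ 0.05  0.36  1.5  -0.    1.28  0.01] F [-0.9  0.3 -0.6] w 0.0581
shift cm now [-19.1    0.34 -44.81]
```

```bash
python3 -m handwheel '[[0,0,0,0,7.16,0],[0,0,0,0,7.16,0],[0,0,0,0,7.16,0],[0,0,0,0,7.16,0],[0,0,0,0,7.16,0],[0,0,0,0,7.16,0],[0,0,0,0,7.16,0],[0,0,0,0,7.16,0],[0,0,0,0,7.16,0],[0,0,0,0,7.16,0],[0,0,0,0,7.16,0],[0,0,0,0,7.16,0],[0,0,0,0,7.16,0],[0,0,0,0,1.57,0],[0,0,0,0,0,0]]'
python3 -m handwheel '[[1.75,0,-0.6,0,0,0],[3.55,0,-1.18,0,0,0],[3.55,0,-1.18,0,0,0],[3.55,0,-1.18,0,0,0],[3.55,0,-1.18,0,0,0],[3.55,0,-1.18,0,0,0],[3.55,0,-1.18,0,0,0],[3.55,0,-1.18,0,0,0],[3.55,0,-1.18,0,0,0],[3.55,0,-1.18,0,0,0],[3.55,0,-1.18,0,0,0],[3.55,0,-1.18,0,0,0],[3.55,0,-1.18,0,0,0],[1.86,0,-0.65,0,0,0],[0,0,0,0,0,0],[0,0,0,0,0,0],[0,0,0,0,0,0]]'
python3 go.py .4923 -.3094 .0 -1.615
```

```text
time_s: 64.67
tcp_pos: [0.6661, 0.1454, 0.1813]
ee_rot: [-1.575, -0.0, -1.615]
ft_force: [0.2, 0.4, -0.8]
width: 0.058
time_s: 66.08
tcp_pos: [0.4928, -0.3083, 0.1828]
ee_rot: [-1.572, 0.002, -1.614]
ft_force: [0.2, -0.2, -0.2]
width: 0.0581
turn deg [ 0.08  0.04 -0.1 ]
shift cm after turn [ 0.11 18.28 -0.04]
t 66.08 p [ 0.4928 -0.3083  0.1828] rpy [-1.5721  0.0017 -1.6142] q [-0.75  0.14  1.78  0.    1.23  0.86] F [ 0.2 -0.2 -0.2] w 0.0581
shift cm now [ 0.14 18.28 -0.02]
```

```bash
python3 -m handwheel '[[0.08,2.5,0,0,0,0],[0,3,0,0,0,0],[0,3,0,0,0,0],[0,3,0,0,0,0],[0,2.5,0,0,0,0],[0,1.5,0,0,0,0],[0,1.2,0,0,0,0],[0,0.6,0,0,0,0],[0,0.4,0,0,0,0],[0,0.2,0,0,0,0],[0,0,0,0,0,0],[0,0,0,0,0,0]]'
python3 -m handwheel '[[0,0.1,0,0,0,0],[0,0.1,0,0,0,0],[0,0,0,0,0,0],[0,0,0,0,0,0]]'
```

```text
time_s: 67.08
tcp_pos: [0.4937, -0.3106, 0.0059]
ee_rot: [-1.569, -0.001, -1.615]
ft_force: [-0.0, 0.4, -0.1]
width: 0.0578
time_s: 67.42
tcp_pos: [0.493, -0.3102, 0.003]
ee_rot: [-1.571, -0.0, -1.615]
ft_force: [0.4, 1.2, -0.4]
width: 0.0584
```

```bash
python3 -m handwheel '[[0,0.1,0,0,0,0],[0,0.1,0,0,0,0],[0,0.05,0,0,0,0],[0,0,0,0,0,0],[0,0,0,0,0,0]]'
python3 -m handwheel '[[0,0,0,0,0,0],[0,0,0,0,0,0],[0,0,0,0,0,0],[0,0,0,0,0,0],[0,-0.5,0,0,0,0],[0,-1.5,0,0,0,0],[0,-3,0,0,0,0],[0,-3.5,0,0,0,0],[0,-3.5,0,0,0,0],[0,-3.5,0,0,0,0],[0,-3.5,0,0,0,0],[0,-3.5,0,0,0,0],[0,0,0,0,0,0],[0,0,0,0,0,0]]' 50
python3 go.py .446 .3645 .225 -1.436
```

```text
time_s: 67.83
tcp_pos: [0.493, -0.3101, 0.0005]
ee_rot: [-1.571, 0.0, -1.615]
ft_force: [-2.2, 0.2, 2.6]
width: 0.0583
time_s: 69.0
tcp_pos: [0.4942, -0.3111, 0.2288]
ee_rot: [-1.566, -0.004, -1.615]
ft_force: [0.4, 0.0, 0.6]
width: 0.0682
turn deg [ -0.25 -10.25   0.26]
shift cm after turn [-67.6    0.38   4.31]
t 69.0 p [ 0.4942 -0.3111  0.2288] rpy [-1.566  -0.0041 -1.6148] q [-0.76  0.09  1.74 -0.    1.31  0.86] F [0.4 0.  0.6] w 0.0682
shift cm now [-6.729e+01  6.000e-02 -7.790e+00]
```

```bash
python3 -m handwheel '[[0,0,0,0,-7.16,0],[0,0,0,0,-3.09,0],[-3.9,0,0.25,0,0,0],[-3.9,0,0.25,0,0,0],[-3.9,0,0.25,0,0,0],[-3.9,0,0.25,0,0,0],[-3.9,0,0.25,0,0,0],[-3.9,0,0.25,0,0,0],[-3.9,0,0.25,0,0,0],[-3.9,0,0.25,0,0,0],[-3.9,0,0.25,0,0,0],[-3.9,0,0.25,0,0,0],[-3.9,0,0.25,0,0,0],[-3.9,0,0.25,0,0,0],[-3.9,0,0.25,0,0,0],[-3.9,0,0.25,0,0,0],[-3.9,0,0.25,0,0,0],[-3.9,0,0.25,0,0,0],[-3.9,0,0.25,0,0,0]]' 90
python3 -m handwheel '[[-1.3,0,0,0,0,0],[0,0,0,0,0,0],[0,0,0,0,0,0],[0,0,0,0,0,0]]'
python3 go.py .446 .3645 .108 -1.436
python3 - <<'E'
from h import *
s=optics.camera("scene");cv2.imwrite("pics/s10.png",s);crop(s,120,150,390,170,2,"pics/p1.png");crop(s,410,140,80,110,5,"pics/p2.png");t=optics.camera("top");cv2.imwrite("pics/t10.png",t)
E
```

```text
time_s: 70.58
tcp_pos: [0.4445, 0.3541, 0.2233]
ee_rot: [-1.574, -0.001, -1.436]
ft_force: [1.4, -0.2, 0.2]
width: 0.0551
time_s: 70.92
tcp_pos: [0.444, 0.3642, 0.2242]
ee_rot: [-1.573, -0.001, -1.437]
ft_force: [0.2, -0.2, -1.4]
width: 0.0551
turn deg [ 0.11 -0.05  0.07]
shift cm after turn [ 0.   11.62  0.2 ]
t 70.92 p [0.444  0.3642 0.2242] rpy [-1.5727e+00 -1.2000e-03 -1.4369e+00] q [ 0.49  0.08  1.76 -0.    1.31  1.93] F [ 0.2 -0.2 -1.4] w 0.0551
shift cm now [-1.000e-02  1.162e+01  2.200e-01]
```

View pics/p1.png

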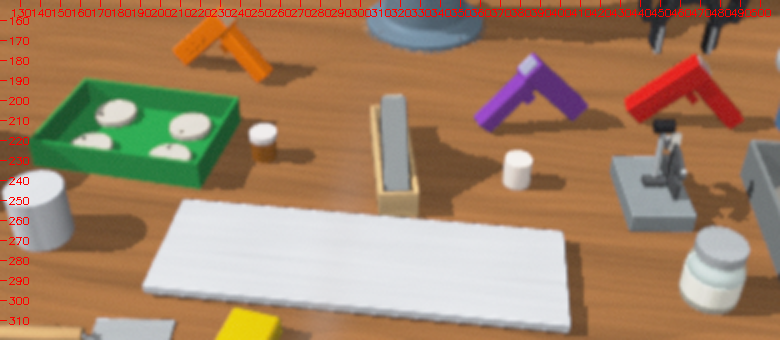

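View pics/p2.png

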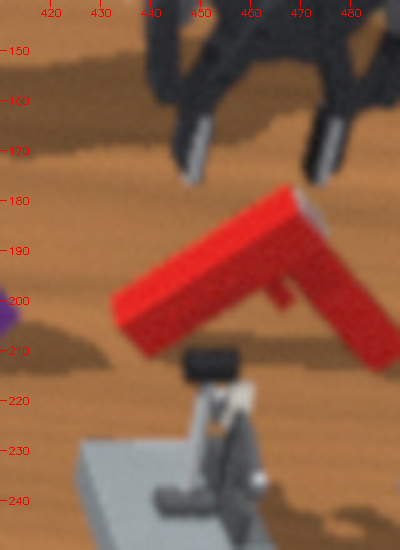

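View pics/t10.png

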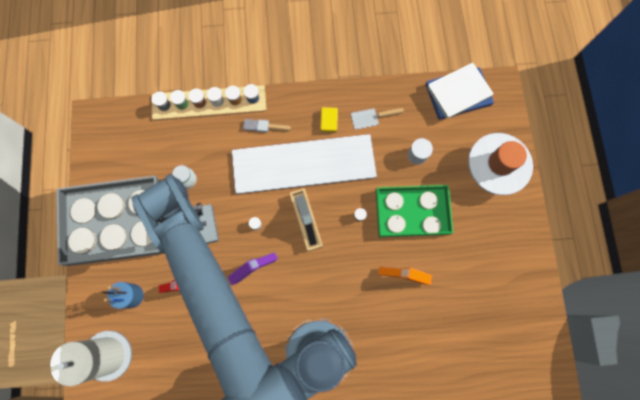

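```bash
python3 -m handwheel '[[0,3,0.1,0,0,0],[0,3,0,0,0,0],[0,2.6,0,0,0,0],[0,2,0,0,0,0],[0,1,0,0,0,0],[0,0,0,0,0,0],[0,0,0,0,0,0]]'
python3 -m handwheel '[[0,0,0,0,0,0],[0,0,0,0,0,0],[0,0,0,0,0,0],[0,0,0,0,0,0],[0,0,0,0,0,0],[0,0,0,0,0,0],[0,0,0,0,0,0],[0,0,0,0,0,0]]' 200 30
python3 go.py .4085 .3597 .09
```

```text
time_s: 71.6
tcp_pos: [0.4458, 0.3651, 0.1098]
ee_rot: [-1.571, 0.0, -1.437]
ft_force: [-0.7, 0.1, -0.1]
width: 0.0551
time_s: 72.27
tcp_pos: [0.4471, 0.3631, 0.1119]
ee_rot: [-1.569, -0.006, -1.435]
ft_force: [-1.2, -13.4, 9.9]
width: 0.0252
t 72.27 p [0.4471 0.3631 0.1119] rpy [-1.5687 -0.0061 -1.4352] q [ 0.49  0.21  1.83 -0.01  1.1   1.93] F [ -1.2 -13.4   9.9] w 0.0252
shift cm now [-0.19  2.18 -3.87]
```

```bash
python3 -m handwheel '[[0,0.12,-0.54,0,0,0],[0,0.15,-0.53,0,0,0],[0,0.19,-0.52,0,0,0],[0,0.21,-0.51,0,0,0],[0,0.25,-0.49,0,0,0],[0,0.28,-0.48,0,0,0],[0,0.32,-0.45,0,0,0],[0,0.34,-0.44,0,0,0],[0,0.08,-0.15,0,0,0],[0,0,0,0,0,0],[0,0,0,0,0,0]]'
python3 go.py .4085 .3597 .09
python3 - <<'E'
from h import *
s=optics.camera("scene");crop(s,410,150,80,110,5,"pics/q1.png")
p=[.4634,.3633,.135]
for t in (0,.1,.2):
    k=rig_pts(p,[[.085*np.sin(t-.7),.0038,.036+.085*np.cos(t-.7)]]); print(t,k.round(4),(proj(k,"scene")[0]+.5).round(1))
E
```

```text
time_s: 73.18
tcp_pos: [0.4062, 0.3572, 0.0925]
ee_rot: [-1.569, -0.007, -1.435]
ft_force: [-3.0, -18.5, 12.8]
width: 0.0248
t 73.18 p [0.4062 0.3572 0.0925] rpy [-1.5695 -0.0074 -1.4347] q [ 0.52  0.17  1.93 -0.01  1.05  1.95] F [ -3.  -18.5  12.8] w 0.0248
shift cm now [-0.22  0.25  0.27]
0 [[0.4086 0.3597 0.101 ]] [447.1 209.6]
0.1 [[0.4153 0.3606 0.1062]] [448.  209.4]
0.2 [[0.4225 0.3616 0.1106]] [449.  209.6]
```

View pics/q1.png

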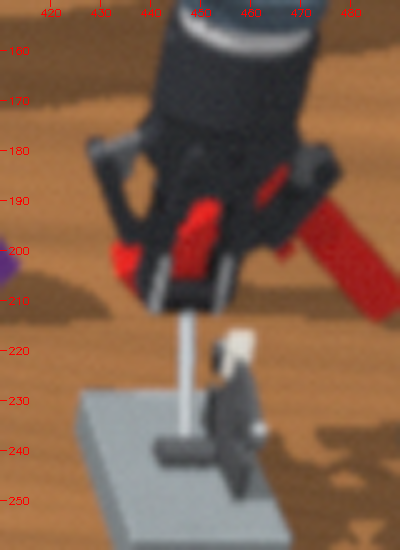

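```bash
python3 -m handwheel '[[0.1,0.1,-0.2,0,0,0],[0.1,0.1,-0.2,0,0,0],[0,0,0,0,0,0],[0,0,0,0,0,0]]'
python3 -m handwheel '[[0,0,0,0,0,0],[0,0,0,0,0,0],[0,0,0,0,0,0],[0,0,0,0,0,0],[0,-1,0,0,0,0],[0,-2,0,0,0,0],[0,-3,0,0,0,0],[0,-3,0,0,0,0],[0,-3,0,0,0,0],[0,-3,0,0,0,0],[0,0,0,0,0,0],[0,0,0,0,0,0]]' 90
python3 -m handwheel '[[0,0,0,0,0,0],[3.5,0,-1,0,0,0],[3.5,0,-1,0,0,0],[3.5,0,-1,0,0,0],[0,0,0,0,0,0],[0,0,0,0,0,0]]'
python3 - <<'E'
from h import *
s=optics.camera("scene");cv2.imwrite("pics/sf.png",s);crop(s,410,170,80,100,6,"pics/r1.png");crop(s,120,150,390,170,2,"pics/r2.png");t=optics.camera("top");cv2.imwrite("pics/tf.png",t);crop(t,170,180,290,80,2,"pics/r3.png")
E
```

```text
time_s: 73.57
tcp_pos: [0.4034, 0.3566, 0.0904]
ee_rot: [-1.565, -0.003, -1.435]
ft_force: [1.8, -9.4, 5.2]
width: 0.0251
time_s: 74.57
tcp_pos: [0.4019, 0.3583, 0.241]
ee_rot: [-1.566, 0.002, -1.436]
ft_force: [0.1, -0.4, -0.0]
width: 0.0552
time_s: 75.07
tcp_pos: [0.3844, 0.2482, 0.2363]
ee_rot: [-1.574, -0.0, -1.439]
ft_force: [1.3, 1.2, -0.6]
width: 0.0553
```

View pics/r1.png

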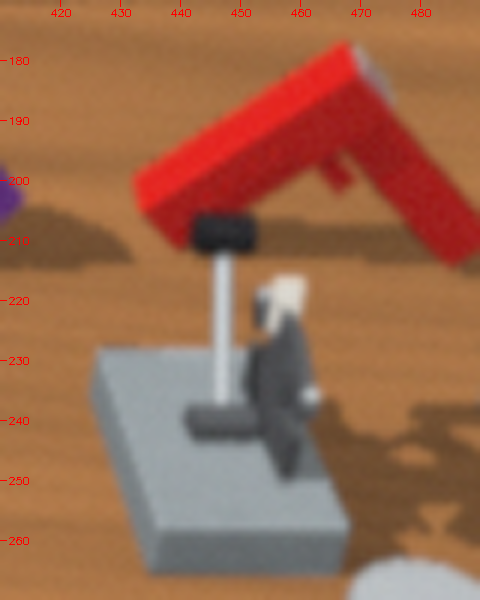

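View pics/r2.png

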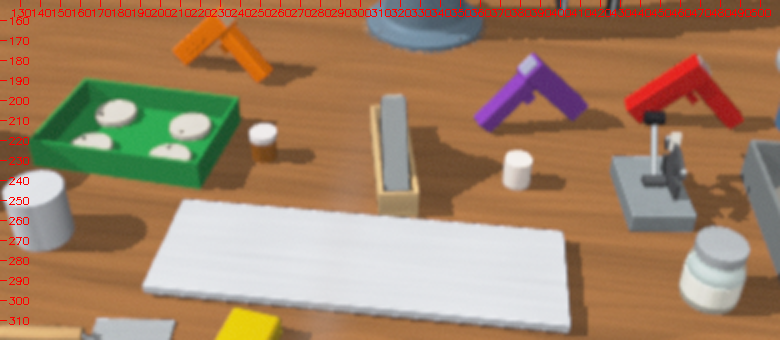

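View pics/tf.png

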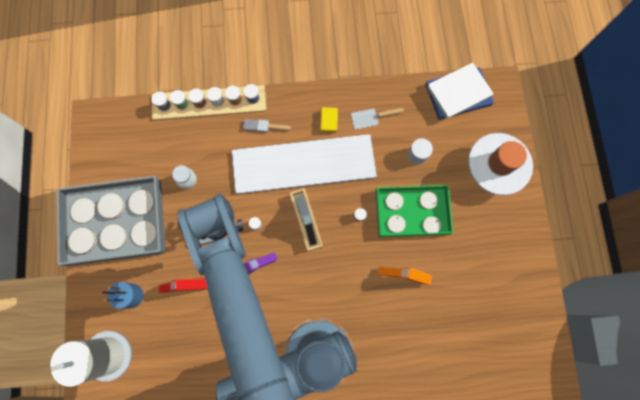

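```bash
python3 -m handwheel '[[3.5,-1,-1,0,0,0],[3.5,-1,-1,0,0,0],[3.5,0,-1,0,0,0],[0,0,0,0,0,0],[0,0,0,0,0,0]]'
python3 - <<'E'
from h import *
t=optics.camera("top");crop(t,170,195,60,60,9,"pics/v1.png")
p=[.4634,.3633,.135]
for t in (0,.1,.2):
    k=rig_pts(p,[[.085*np.sin(t-.7),.0038,.036+.085*np.cos(t-.7)]]); print(t,(proj(k,"top")[0]+.5).round(1))
E
```

```text
time_s: 75.58
tcp_pos: [0.3699, 0.141, 0.2579]
ee_rot: [-1.571, 0.0, -1.438]
ft_force: [-0.4, 1.1, -0.4]
width: 0.0552
0 [199.2 237.3]
0.1 [198.5 235. ]
0.2 [197.8 232.7]
```

View pics/v1.png

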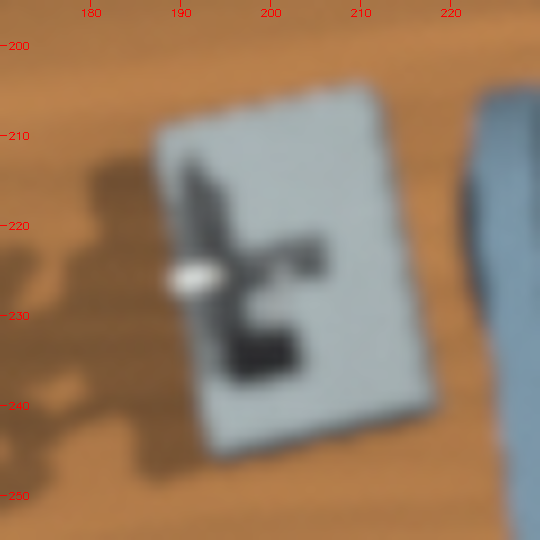

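```bash
python3 - <<'E'
from h import *
print(rig_pts([.4634,.3633,.135],[[-.008,-.001,0]]))
E
python3 go.py .4556 .3612 .258 -1.436
```

```text
[[0.45560738 0.36123238 0.        ]]
turn deg [ 0.02 -0.01 -0.03]
shift cm after turn [-2.059e+01 -2.000e-02  1.145e+01]
t 75.63 p [0.3698 0.1418 0.2578] rpy [-1.5711e+00  6.0000e-04 -1.4363e+00] q [ 0.08 -0.43  2.14  0.    1.43  1.51] F [ 0.4 -0.3 -0.3] w 0.0551
shift cm now [-2.059e+01 -1.000e-02  1.144e+01]
```

```bash
python3 -m handwheel '[[-2.5,0,1.4,0,0,0],[-3,0,1.67,0,0,0],[-3,0,1.67,0,0,0],[-3,0,1.67,0,0,0],[-3,0,1.67,0,0,0],[-3,0,1.67,0,0,0],[-3.09,0,1.7,0,0,0],[0,3,0,0,0,0],[0,3,0,0,0,0],[0,3,0,0,0,0],[0,3,0,0,0,0],[0,0,0,0,0,0],[0,0,0,0,0,0]]' 255 30
python3 go.py .4556 .3612 .093 -1.436
```

```text
time_s: 76.72
tcp_pos: [0.4534, 0.3619, 0.1357]
ee_rot: [-1.576, -0.001, -1.433]
ft_force: [0.1, 1.0, 0.7]
width: 0.0003
turn deg [0.28 0.15 0.09]
shift cm after turn [0.09 4.27 0.2 ]
t 76.72 p [0.4534 0.3619 0.1357] rpy [-1.5757e+00 -1.5000e-03 -1.4334e+00] q [0.48 0.19 1.81 0.   1.15 1.91] F [0.1 1.  0.7] w 0.0003
shift cm now [0.09 4.27 0.22]
```

```bash
python3 -m handwheel '[[0,2,0,0,0,0],[0,1.5,0,0,0,0],[0,0.7,0,0,0,0],[0,0,0,0,0,0],[0,0,0,0,0,0]]'
python3 -m handwheel '[[0,0,-0.4,0,0,0],[0,0,-0.5,0,0,0],[0,0,-0.4,0,0,0],[0,0,-0.3,0,0,0],[0,0,0,0,0,0],[0,0,0,0,0,0]]'
python3 -m handwheel '[[0,0,-0.3,0,0,0],[0,0,-0.2,0,0,0],[0,0,0,0,0,0],[0,0,0,0,0,0]]'
python3 -m handwheel '[[0,0,-0.3,0,0,0],[0,0,-0.2,0,0,0],[0,0,0,0,0,0],[0,0,0,0,0,0]]'
```

```text
time_s: 77.13
tcp_pos: [0.4562, 0.3617, 0.0974]
ee_rot: [-1.569, 0.001, -1.435]
ft_force: [0.1, -0.7, 1.0]
width: -0.0
time_s: 77.63
tcp_pos: [0.4394, 0.3587, 0.0961]
ee_rot: [-1.571, 0.0, -1.436]
ft_force: [-0.0, -0.6, -0.5]
width: 0.0002
time_s: 77.97
tcp_pos: [0.4347, 0.358, 0.0959]
ee_rot: [-1.571, 0.0, -1.436]
ft_force: [0.9, -0.6, -0.0]
width: -0.0001
time_s: 78.3
tcp_pos: [0.4297, 0.3573, 0.0959]
ee_rot: [-1.571, 0.0, -1.436]
ft_force: [4.0, 1.0, -2.8]
width: 0.0
```

```bash
python3 -m handwheel '[[0,0,-0.15,0,0,0],[0,0,-0.15,0,0,0],[0,0,0,0,0,0],[0,0,0,0,0,0]]'
python3 -m handwheel '[[0,0,-0.15,0,0,0],[0,0,-0.15,0,0,0],[0,0,0,0,0,0],[0,0,0,0,0,0]]'
```

```text
time_s: 78.63
tcp_pos: [0.4286, 0.3572, 0.0962]
ee_rot: [-1.565, 0.001, -1.436]
ft_force: [10.3, 2.6, -7.8]
width: -0.0001
time_s: 78.97
tcp_pos: [0.4284, 0.3571, 0.0964]
ee_rot: [-1.558, 0.002, -1.436]
ft_force: [20.5, 4.6, -16.3]
width: -0.0
```

```bash
python3 -m handwheel '[[0,0,0.6,0,0,0],[0,0,1,0,0,0],[0,-2,0.5,0,0,0],[0,-3,0,0,0,0],[0,-3.5,0,0,0,0],[0,-3.5,0,0,0,0],[0,-3,0,0,0,0],[3,0,-1.5,0,0,0],[3.5,0,-1.5,0,0,0],[3.5,0,-1.5,0,0,0],[3.5,0,-1.5,0,0,0],[3.5,0,-1.5,0,0,0],[0,0,0,0,0,0],[0,0,0,0,0,0],[0,0,0,0,0,0]]'
python3 - <<'E'
from h import *
t=optics.camera("top");s=optics.camera("scene");cv2.imwrite("pics/tz.png",t);crop(t,170,180,290,80,2,"pics/w1.png");crop(s,120,150,390,170,2,"pics/w2.png")
a=cv2.imread("pics/w1.png");b=cv2.imread("pics/w2.png");a=cv2.copyMakeBorder(a,0,0,0,b.shape[1]-a.shape[1],0);cv2.imwrite("pics/w.png",np.vstack([a,b]))
E
```

```text
time_s: 80.22
tcp_pos: [0.3932, 0.1811, 0.2463]
ee_rot: [-1.571, 0.001, -1.436]
ft_force: [0.2, 1.1, 0.7]
width: -0.0002
```

View pics/w.png

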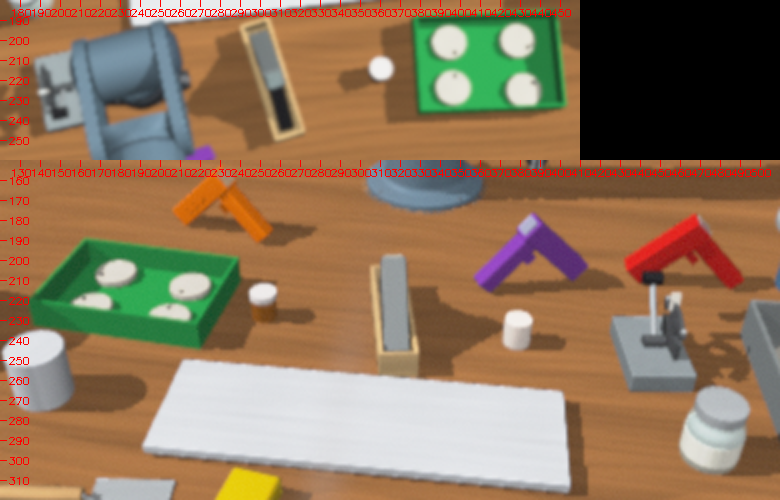

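All as required: four discs flat in the tray, the thermometer upright in its trough, the lever at its stop, and the arm clear of everything.

```bash
python3 -c "
from rig import arm
print(arm.close_job())"
```

```text
the job is handed in; nothing more can be done
None
```

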